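# Clear broken porcelain off a hotplate

### The job

A porcelain dish has shattered on the cold hotplate: first lift every whole crucible off it and stand it upright on the blue mat, then take the scraper block and wipe all the loose shards off the hotplate's top into the tub beside it. The shards are sharp, so push them only with the block and never touch them with the fingers; when the hotplate is bare, shut the tub's lid fully and put the scraper back upright on its sole on the blue mat and stand the crucibles back upright on the hotplate, well on its top, without shoving the other things about.

Things in the scene. Friction and masses are not known exactly. Their poses are not given: they have to be found in the camera images.
- hotplate: Laboratory hotplate, switched off and cold, fixed to the bench: a white housing with a flat dark steel top 254 x 254 mm, no rim, whose surface is 100 mm above the bench. Origin at bench level under the centre of the top; x and y run along the sides of the top, z up. A lower panel with two dials (68 mm high, reaching to x = -200 mm) is on its -x side; the tub stands against its -y side.
- tub: Open-topped grey plastic tub for broken ware, fixed: outside 120 mm (its x) by 240 mm (its y) by 84 mm high, walls 4 mm. Origin at the centre of its underside. Its long -x side stands about 3 mm from the hotplate's -y side, its rim 16 mm below the hotplate's top, so that what is pushed over that edge drops in. Its lid is hinged on the long rim away from the hotplate (its +x).
- tub_lid (a joint): Angle of the tub's flip lid, rad: 0 lies shut on the rim, about 1.6 stands upright, 1.9 is its stop leaning away from the hotplate. A flat grey plate 120 x 240 x 6 mm (140 g) on a stiff hinge: it stays where it is left and about 2 N at its free edge swings it.
- lid_hinge (a point): Middle of the lid's hinge line, at the rim of the tub (85 mm above the bench); its y axis runs along the hinge, the lid extends 120 mm along its -x axis, and its z points out of the lid's outer face (up when shut, away from the hotplate when upright). The frame turns with the lid.
- lid_edge (a point): Middle of the lid's free edge, on its outer face.
- mat: Thin blue bench mat, fixed flat on the bench at the hotplate's +y side: 240 mm (its x) by 310 mm (its y), 3 mm thick. Origin at the centre of its underside.
- scraper: Scraper block, standing on the mat on its working underside: weighted white plastic foot 120 mm long (its x), 40 mm wide (its y), 26 mm high with a black rubber sole, and on it a central upright grip rib 80 mm long, 26 mm wide, up to 68 mm above the sole. 130 to 210 g. Origin at the centre of the sole; z up. It pushes with either long side of the foot.
- crucible0: Whole white porcelain crucible, low form, an open straight-sided cup 58 mm across and 44 mm high (wall 3 mm), 90 g; upright on the hotplate at the start. Origin at the centre of its underside, z up. Two or three of these are there, the rest are absent.
- crucible1: Another crucible, the same as crucible0 (may be absent).
- crucible2: Another crucible, the same as crucible0 (may be absent).
- shard0: Sharp flat shard of broken white porcelain, irregular, 28 to 37 mm across and 8 to 9 mm thick, 14 g, lying flat and loose on the hotplate's top within 75 mm of its centre along each side. Origin near the middle of its underside. Four to six shards are there, the rest are absent.
- shard1: Another shard, like shard0 (may be absent).
- shard2: Another shard, like shard0 (may be absent).
- shard3: Another shard, like shard0 (may be absent).
- shard4: Another shard, like shard0 (may be absent).
- shard5: Another shard, like shard0 (may be absent).
- amber_bottle: Small amber glass bottle, 38 mm across, 78 mm high, standing on the mat; leave alone. Origin at the centre of its underside.
- timer: White bench timer, 62 x 58 x 18 mm, lying on the mat; leave alone. Origin at the centre of its underside.
- tip_box: Pipette tip box with a blue lid, 84 x 120 x 62 mm, on the bench in front of the tub; leave alone.
- white_jar: White plastic jar with a screw lid, 72 mm across, 85 mm high, behind the hotplate; leave alone.
- blue_cap_bottle: Glass bottle with a blue cap, 70 mm across, 140 mm high, behind the mat; leave alone.
- tube_rack: White tube rack with a few tubes, 70 x 140 x 61 mm, behind the hotplate; leave alone.
- spatula: Thin steel spatula 150 mm long, 6 mm thick, lying on the bench behind the tub; leave alone.
Mind the look-alikes: they are no part of the job. What is shaped like the scraper but orange is not meant.

How it is judged:
By the outcome, as a careful person would: the job done as asked, in the order asked, and still so for the second after the job is handed in, with the robot touching nothing.
Of crucible0, crucible1, crucible2 only 2 to 3 are there at a start; the rules pass over those that are not, and their reading is None.
Of shard0, shard1, shard2, shard3, shard4, shard5 only 4 to 6 are there at a start; the rules pass over those that are not, and their reading is None.
At some moment in a run one of crucible0, crucible1, crucible2, scraper may be knocked a few centimetres aside while the robot is not near it.
Once in a run the grip may slacken for a moment while it holds something.
It also fails if it takes over 208 s, if anything falls off the work surface, if the arm or the gripper's body presses on something with over 40 N, if the wrist force passes 120 N, or if a joint passes its speed limit or range.

### The arm

A 6-joint arm with a two-finger parallel gripper is mounted at the origin on the work surface. World frame = base frame: x ahead of the robot, y to its left, z up, the work surface at z = 0. Lengths are in m, angles in rad, forces in N, time in s.
With the tool pointing down it reaches from about 0.25 to 0.8 m from the base axis. Payload 8.5 kg.
Tool frame: the origin (TCP) lies midway between the tips of the shut fingers; the grasp point (between the pads) lies 19 mm behind it; x points along the fingers, y is the direction in which the jaws open and shut, and the axes are right-handed (so a half turn about x gives the same grasp; the last joint's range is limited). The gripper opens to 85 mm and grips with 20 to 120 N. Pads are 22 mm wide; open, the fingers measure 114 mm over their backs; the gripper's body (76 mm by 85 mm) begins 54 mm behind the grasp point. The pads swing forward as they close: fully open they stand 13 mm farther back than shut.
Start: joints at [1.121, 0.238, -0.013, 1.319, 0, 1.571], TCP at [0.228, 0.473, 0.231] pointing down, gripper open.
Joint ranges: [-2.66, 2.66], [-1.03, 1.9], [-1.14, 1.46], [-1.82, 2.27], [-1.45, 1.34], [-3.14, 3.14]. Speed limits (rad/s): [2.22, 2.22, 2.79, 3.14, 3.14, 3.14].

### API

Orientations are given as a rotation vector (axis times angle).
In Python, from station import bot, get_image, camera_info gives the robot as it stands. The module is installed in compiled form; this text tells all that it offers.
- The arm moves only by the shell command python3 -m creep 'ROWS'. ROWS is JSON, a list of rows, each a list of 5 numbers: the shift along the tool's x, y, z in m, then the turn about the tool's x in rad, then the opening, from -1 (shut) to 1 (fully open). In form: [[dx, dy, dz, twist, jaw], ...]. A call has 1 to 10 rows; each row is the pose to reach, as a shift and turn from the pose commanded when the call began, along the tool's axes at that moment; what a row does not reach only later rows make up. A row lasts 1/12 s, in which the tool goes at most 41.7 mm and 7.16 degrees, less where a joint would pass 70% of its speed; a pose out of reach is approached as far as the arm can. A call with a gripper value outside its range is refused whole. The fingers move at their own pace and stop on an object; the grip force is fixed at half the most. Time passes only in rows, so rows that repeat a pose let the fingers close. It gives the time, the measured TCP pose, the force and the opening at its end, in the units of the state.
- bot.state(): the state, without advancing time (a new reading comes with each control period).
- get_image(name): name is "side" or "top"; returns the picture (384x512x3 uint8, blue, green, red); there is no depth.
- camera_info(name): a dict with "fx", "fy", "cx", "cy" (pixels), "k1" (the pictures are not rectified: a ray, as slopes to the right and down, at radius r is drawn at 1 + k1 r^2 times it, then the intrinsics apply), "camera_from_world" (4x4, takes a point from world to camera coordinates). Camera axes: x right, y down, z forward; pixel columns grow to the right and rows downward; lengths in m; the calibration is good to about 2 mm. A picture is of the moment at which its call begins. camera_info takes no time and is no camera call.
- bot.close_job(): hands the job in, once; it reports no verdict.
The state is a dict: "time_s": time; "qpos": joint angles; "joint_vel": joint speeds; "joint_torque": joint torques, N m; "eef_pos": TCP position; "tcp_rot": TCP orientation; "contact_force": force on the tool from outside, world axes, zero at the start; "torque": the same for the moment, N m; "opening": finger opening in m.
Only numpy, scipy, OpenCV 4.12 (cv2) and the standard library are available. Lean on these libraries where they do the work, as an engineer would, in place of code of your own. Each camera call takes 0.05 s, during which the arm holds its last target.

## Working session

There is one attempt and no reset: what is moved stays moved. The work goes in short steps, Python scripts to look and compute and a shell command to move; the robot and the scene stay as the last step left them, time stands still between calls to the robot, and variables do not carry over. Pictures are saved under pics/ and viewed, and the job is handed in when it is done.

```bash
mkdir -p pics; ls; python3 - <<'E'
from station import bot,get_image,camera_info
import cv2
print(bot.state())
for n in("side","top"):
    cv2.imwrite(f"pics/{n}0.png",get_image(n)); print(n,camera_info(n))
E
```

```text
pics
{'time_s': 0.0, 'qpos': array([ 1.12098535e+00,  2.38768221e-01, -1.42530869e-02,  1.31918293e+00,
       -3.21957517e-06,  1.57078217e+00]), 'joint_vel': array([ 0.00027565, -0.00151497, -0.00052161,  0.00027465, -0.0014376 ,
        0.00013324]), 'joint_torque': array([ 3.46666282e-03, -5.38784015e+01,  3.46435905e+01,  1.81432423e-02,
        2.36831793e-04, -7.14892593e-06]), 'eef_pos': array([0.22809096, 0.47240988, 0.23068466]), 'tcp_rot': array([ 0.35165878,  1.54217516, -0.35383081]), 'contact_force': array([ 0.53489623, -0.23191105,  0.05811988]), 'torque': array([ 0.01882774, -0.02057777, -0.0376744 ]), 'opening': 0.0853383293837081}
side {'fx': 496.0954006075946, 'fy': 496.0954006075946, 'cx': 257.47648591515895, 'cy': 193.29587841149365, 'k1': 0.011666833340399146, 'camera_from_world': array([[ 0.98770719, -0.15508213,  0.01959683, -0.56838286],
       [-0.10172746, -0.73289887, -0.67268921,  0.15279927],
       [ 0.11868457,  0.66242644, -0.73966559,  1.83870108],
       [ 0.        ,  0.        ,  0.        ,  1.        ]])}
top {'fx': 408.2918105920495, 'fy': 408.2918105920495, 'cx': 250.4676565680136, 'cy': 195.4766703179728, 'k1': 0.03688688352523404, 'camera_from_world': array([[ 0.009719  , -0.99985813,  0.01375718,  0.01460188],
       [-0.98827329, -0.01170118, -0.1522465 ,  0.57994238],
       [ 0.15238587, -0.01211617, -0.9882468 ,  1.55968871],
       [ 0.        ,  0.        ,  0.        ,  1.        ]])}
```

View pics/side0.png

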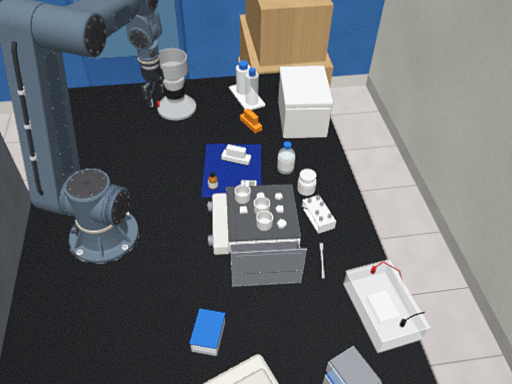

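View pics/top0.png

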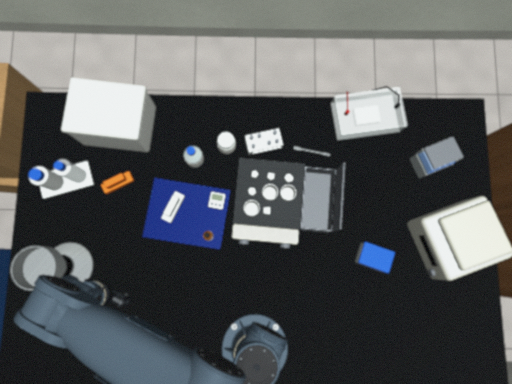

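```bash
cat > h.py <<'E'
from station import bot,get_image,camera_info
import cv2,numpy as np
from scipy.spatial.transform import Rotation as R
def ray(n,u,v):
    c=camera_info(n); K=np.array([[c['fx'],0,c['cx']],[0,c['fy'],c['cy']],[0,0,1]])
    p=cv2.undistortPoints(np.array([[[u,v]]],float),K,np.array([c['k1'],0,0,0,0]))[0,0]
    T=np.array(c['camera_from_world']);Rm=T[:3,:3];t=T[:3,3]
    return -Rm.T@t, Rm.T@np.array([p[0],p[1],1])
def w(n,u,v,z):
    o,d=ray(n,u,v); return o+d*(z-o[2])/d[2]
def px(n,P):
    c=camera_info(n); K=np.array([[c['fx'],0,c['cx']],[0,c['fy'],c['cy']],[0,0,1]])
    T=np.array(c['camera_from_world'])
    return cv2.projectPoints(np.array(P,float).reshape(-1,1,3),cv2.Rodrigues(T[:3,:3])[0],T[:3,3],K,np.array([c['k1'],0,0,0,0]))[0][:,0]
def crop(n,name,x0,y0,x1,y1,s,im=None):
    if im is None: im=get_image(n)
    c=cv2.resize(im[y0:y1,x0:x1],None,fx=s,fy=s,interpolation=cv2.INTER_CUBIC)
    for x in range((x0+9)//10*10,x1,10):
        cv2.line(c,((x-x0)*s,0),((x-x0)*s,8 if x%50 else 16),(0,255,255),1)
        if x%20==0: cv2.putText(c,str(x),((x-x0)*s+2,18),0,.4,(0,255,255),1)
    for y in range((y0+9)//10*10,y1,10):
        cv2.line(c,(0,(y-y0)*s),(8,(y-y0)*s),(0,255,255),1)
        if y%20==0: cv2.putText(c,str(y),(10,(y-y0)*s+4),0,.4,(0,255,255),1)
    cv2.imwrite(f"pics/{name}.png",c)
    return im
E
python3 - <<'E'
from h import *
crop("top","t1",140,150,352,252,3,cv2.imread("pics/top0.png"))
crop("top","t1b",225,150,352,252,6,cv2.imread("pics/top0.png"))
crop("side","s1",195,135,315,295,4,cv2.imread("pics/side0.png"))
E
```

```text
(no output)
```

View pics/t1.png

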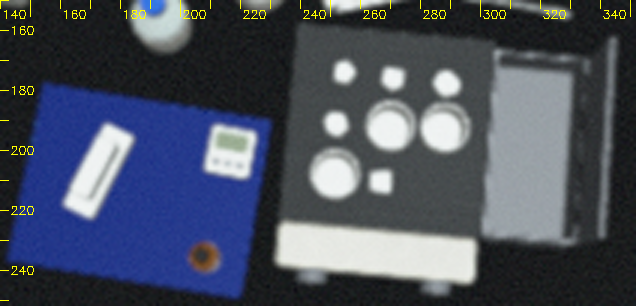

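View pics/t1b.png

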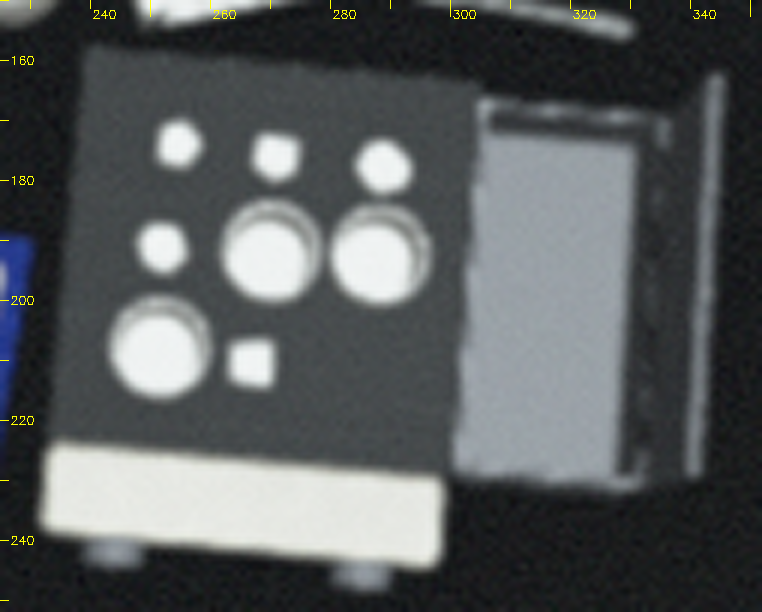

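View pics/s1.png

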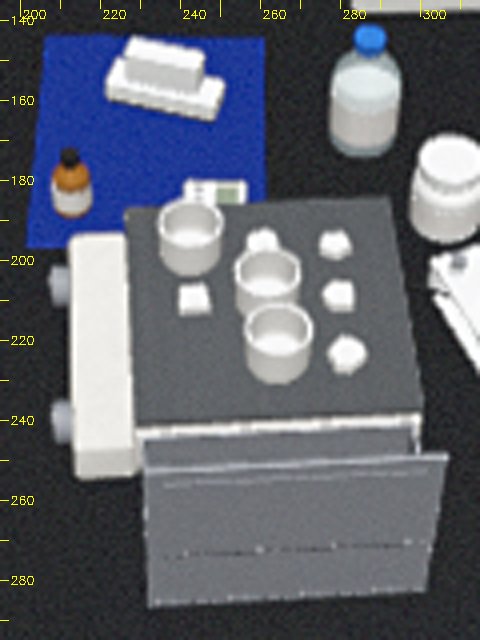

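```bash
python3 - <<'E'
from h import *
np.set_printoptions(precision=4,suppress=True)
print("cam",ray("top",250,195)[0],ray("side",250,195)[0])
print("hp top",[w("top",*p,.1)[:2] for p in [(239,158),(304,163.8),(298.5,229),(232.8,223.5)]])
print("hp side",[w("side",*p,.1)[:2] for p in [(226,187.5),(292,184.5),(300,238.5),(229.5,243)]])
print("mat",[w("top",*p,.003)[:2] for p in [(154,178),(230.5,188.5),(220.5,249),(142,238)]])
im=cv2.imread("pics/top0.png");g=im.min(axis=2)
m=(g>150).astype(np.uint8)
n,l,s,c=cv2.connectedComponentsWithStats(m)
for i in range(1,n):
    if 140<c[i][0]<300 and 160<c[i][1]<225: 
        z=.144 if s[i][4]>120 else .105
        print(c[i],s[i],w("top",*c[i],z)[:2])
im=cv2.imread("pics/side0.png");g=im.min(axis=2)
m=(g>150).astype(np.uint8)
n,l,s,c=cv2.connectedComponentsWithStats(m)
for i in range(1,n):
    if 200<c[i][0]<295 and 140<c[i][1]<240: print("side",c[i],s[i],w("side",*c[i],.105)[:2])
print("rims side",[w("side",*p,.144)[:2] for p in [(242.5,190.5),(262,203),(264.5,217)]])
print("rims top",[w("top",*p,.144)[:2] for p in [(249.3,208),(270,191.8),(288.5,192.2)]])
# scraper
print("scr rib top side view ends",[w("side",*p,.071)[:2] for p in [(226,144.5),(246,150.5)]])
print("scr top rib",[w("top",*p,.071)[:2] for p in [(178.5,196.5),(168,216.5)]])
print("bottle",w("top",204,235,.078)[:2],w("side",212.5,187,.003)[:2],"timer",w("top",215,200,.02)[:2])
print("lid",[w("top",*p,.2)[:2] for p in [(344,163),(340.5,229)]],[w("side",*p,.2)[:2] for p in [(305,250.5),(231.5,252)]])
E
```

```text
cam [0.3353 0.0403 1.6295] [ 0.3587 -1.1942  1.4739]
hp top [array([0.7163, 0.067 ]), array([ 0.6967, -0.1828]), array([ 0.4462, -0.1597]), array([0.4641, 0.0867])]
hp side [array([0.4659, 0.0819]), array([0.7166, 0.063 ]), array([ 0.6923, -0.1931]), array([ 0.4485, -0.1779])]
mat [array([0.6529, 0.4104]), array([0.6137, 0.1013]), array([0.3711, 0.1365]), array([0.4115, 0.4462])]
[254.122  173.5366] [251 170   7   8  41] [0.6551 0.0085]
[270.5306 175.6735] [267 172   8   8  49] [ 0.6476 -0.0541]
[288.4915 177.4237] [284 173  10   9  59] [ 0.6417 -0.1225]
[269.4975 191.7462] [262 184  16  16 197] [ 0.5791 -0.048 ]
[287.455  192.5397] [280 185  16  16 189] [ 0.577  -0.1143]
[251.5849 190.6792] [248 187   8   8  53] [0.5888 0.0175]
[172.2034 206.467 ] [161 192  23  30 349] [0.5204 0.3075]
[216.1953 200.3535] [208 192  17  17 215] [0.5448 0.1477]
[251.1371 207.731 ] [244 200  16  16 197] [0.519  0.0192]
[266.5283 210.0755] [263 207   8   8  53] [ 0.5156 -0.0393]
side [235.7432 154.3901] [222 144  29  21 405] [0.5247 0.2522]
side [285.7963 160.1821] [278 149  17  23 324] [0.7176 0.1922]
s
[... 310 characters left out ...]
31 0.0088]
side [279.463  208.4815] [276 205   8   8  54] [ 0.646  -0.0528]
side [242.9811 209.3774] [240 206   8   8  53] [ 0.5142 -0.0387]
side [281.3714 223.1286] [277 219  10  10  70] [ 0.6401 -0.1209]
rims side [array([0.5202, 0.018 ]), array([ 0.5808, -0.0515]), array([ 0.579 , -0.1164])]
rims top [array([0.5179, 0.0259]), array([ 0.579 , -0.0498]), array([ 0.5783, -0.1181])]
scr rib top side view ends [array([0.496 , 0.3535]), array([0.5739, 0.3057])]
scr top rib [array([0.5684, 0.298 ]), array([0.4908, 0.335 ])]
bottle [0.4213 0.1954] [0.4198 0.1822] timer [0.5636 0.1614]
lid [array([ 0.6777, -0.3119]), array([ 0.4407, -0.2937])] [array([ 0.6736, -0.3143]), array([ 0.444 , -0.2874])]
```

```bash
cat >> h.py <<'E'
def go(x,y,z,ang=None):
    """shift in tool axes & twist (jaw axis world angle deg, mod 180) from now"""
    s=bot.state();p=s['eef_pos'];M=R.from_rotvec(s['tcp_rot']).as_matrix()
    d=M.T@(np.array([x,y,z])-p); a=0
    cur=np.degrees(np.arctan2(M[1,1],M[0,1]))
    if ang is not None:
        # tool x points down: +twist turns jaw clockwise seen from above
        a=(-(ang-cur)+90)%180-90
    print("shift",d.round(4),"twist",np.radians(a).round(3),"| now",p.round(4),"jawang",cur.round(1),"q6",s['qpos'][5].round(2),"F",s['contact_force'].round(1),"open",round(s['opening'],4),"t",round(s['time_s'],2),"rows",int(max(np.linalg.norm(d)/.0417,abs(a)/7.16))+1)
E
python3 - <<'E'
from h import *
s=bot.state();print(R.from_rotvec(s['tcp_rot']).as_matrix().round(3))
go(.519,.021,.24,45);go(.519,.021,.115,45)
# scraper yaw from top mask
im=cv2.imread("pics/top0.png");
m=((im.min(axis=2)>150)*255).astype(np.uint8);m[:, :155]=0;m[:,190:]=0;m[:188]=0;m[225:]=0
c=max(cv2.findContours(m,0,1)[0],key=len);r=cv2.minAreaRect(c);b=cv2.boxPoints(r);print(r,[w("top",*p,.026)[:2].round(4) for p in b], w("top",*r[0],.04))
E
```

```text
[[-0.001  0.435  0.901]
 [-0.001  0.901 -0.435]
 [-1.    -0.001  0.   ]]
shift [-0.0089 -0.2801  0.4582] twist 0.336 | now [0.2281 0.4724 0.2307] jawang 64.2 q6 1.57 F [ 0.5  0.2 -0.1] open 0.0852 t 0.1 rows 13
shift [ 0.1161 -0.2799  0.4582] twist 0.336 | now [0.2281 0.4724 0.2307] jawang 64.2 q6 1.57 F [ 0.5  0.2 -0.1] open 0.0852 t 0.1 rows 14
((172.1924285888672, 206.33953857421875), (11.448508262634277, 30.9533748626709), 27.552810668945312) [array([0.4913, 0.3748]), array([0.6011, 0.3231]), array([0.5803, 0.2823]), array([0.4709, 0.3343])] [0.53384989 0.32623943 0.04      ]
```

```bash
python3 -m creep '[[0,-0.28,0.458,0.336,1],[0,-0.28,0.458,0.336,0.7],[0,-0.28,0.458,0.336,0.7],[0,-0.28,0.458,0.336,0.7],[0,-0.28,0.458,0.336,0.7],[0,-0.28,0.458,0.336,0.7],[0,-0.28,0.458,0.336,0.7],[0,-0.28,0.458,0.336,0.7],[0,-0.28,0.458,0.336,0.7],[0,-0.28,0.458,0.336,0.7]]'; python3 - <<'E'
from h import *
go(.519,.021,.24,45)
E
```

```text
time_s: 0.93
eef_pos: [0.4544, 0.1204, 0.2313]
tcp_rot: [0.614, 1.482, -0.614]
contact_force: [0.6, 1.6, -0.3]
opening: 0.0727
shift [-0.0087 -0.0246  0.116 ] twist -0.0 | now [0.4544 0.1204 0.2313] jawang 45.0 q6 1.04 F [ 0.6  1.6 -0.3] open 0.0727 t 0.93 rows 3
```

```bash
python3 -m creep '[[0,-0.023,0.11,0,0.7],[0,-0.023,0.11,0,0.7],[0,-0.023,0.11,0,0.7],[0,-0.023,0.11,0,0.7],[0,-0.023,0.11,0,0.7],[0,-0.023,0.11,0,0.7]]'; python3 - <<'E'
from h import *
go(.519,.021,.115,45)
crop("top","t2",225,150,352,252,6);crop("side","s2",195,135,315,295,4)
E
```

```text
time_s: 1.43
eef_pos: [0.5148, 0.0285, 0.2309]
tcp_rot: [0.615, 1.483, -0.615]
contact_force: [-0.1, -0.5, -0.3]
opening: 0.0724
shift [ 0.1159 -0.0023  0.0084] twist -0.001 | now [0.5148 0.0285 0.2309] jawang 44.9 q6 0.84 F [-0.1 -0.5 -0.3] open 0.0724 t 1.43 rows 3
```

View pics/s2.png

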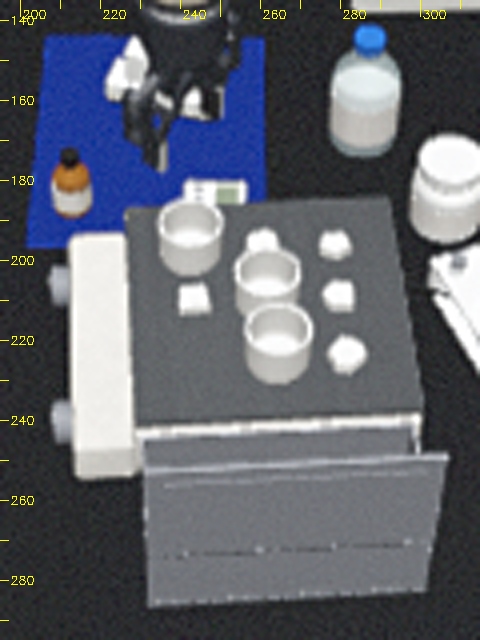

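```bash
python3 -m creep '[[0.04,-0.002,0.008,0,0.7],[0.08,-0.002,0.008,0,0.7],[0.1,-0.002,0.008,0,0.7],[0.118,-0.002,0.008,0,0.7],[0.118,-0.002,0.008,0,0.7],[0.118,-0.002,0.008,0,0.7]]'; python3 - <<'E'
from h import *
go(.519,.021,.112,45)
crop("top","t3",225,150,352,252,6);crop("side","s3",195,135,315,295,4)
E
```

```text
time_s: 2.03
eef_pos: [0.5188, 0.0223, 0.1133]
tcp_rot: [0.613, 1.484, -0.614]
contact_force: [-0.5, -0.8, 0.1]
opening: 0.0723
shift [ 0.0013 -0.0007  0.0011] twist 0.001 | now [0.5188 0.0223 0.1133] jawang 45.1 q6 0.83 F [-0.5 -0.8  0.1] open 0.0723 t 2.03 rows 1
```

View pics/s3.png

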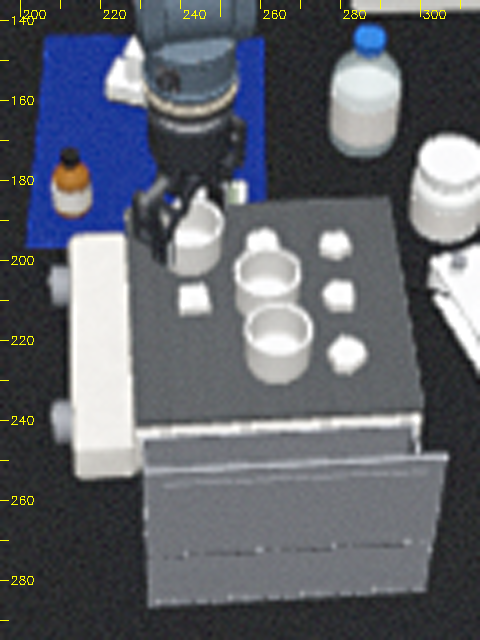

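View pics/t3.png

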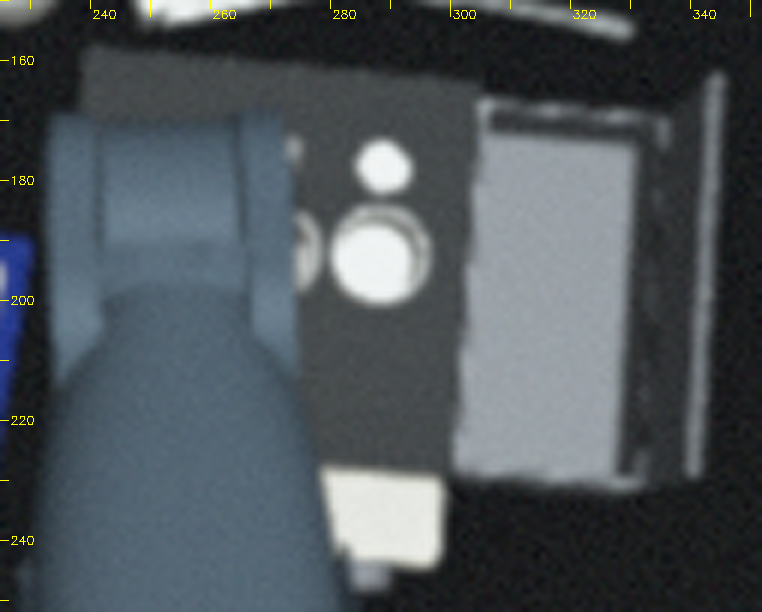

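The fingers straddle the near crucible (side 244,194). Closing and lifting.

```bash
python3 -m creep '[[0.001,0,0,0,0.2],[0.001,0,0,0,0.2],[0.001,0,0,0,0],[0.001,0,0,0,-0.2],[0.001,0,0,0,-0.2],[0.001,0,0,0,-0.2],[-0.03,0,0,0,-0.2],[-0.06,0,0,0,-0.2],[-0.09,0,0,0,-0.2],[-0.12,0,0,0,-0.2]]'; python3 - <<'E'
from h import *
c=np.array([.512,.274]);ux=np.array([.99,-.139]);uy=np.array([.139,.99])
for q in [(-.085,.12),(.08,.11),(-.015,-.05)]: print((c+q[0]*ux+q[1]*uy).round(3))
crop("side","s4",195,135,315,295,4)
go(.445,.381,.23,60)
E
```

```text
time_s: 2.97
eef_pos: [0.5195, 0.0213, 0.2356]
tcp_rot: [0.615, 1.481, -0.614]
contact_force: [1.4, 0.5, -0.5]
opening: 0.0562
[0.445 0.405]
[0.606 0.372]
[0.49  0.227]
shift [ 0.0108  0.1998 -0.3086] twist -0.262 | now [0.5217 0.0214 0.2414] jawang 45.0 q6 0.83 F [1.2 0.  3.3] open 0.0567 t 3.02 rows 9
```

View pics/s4.png

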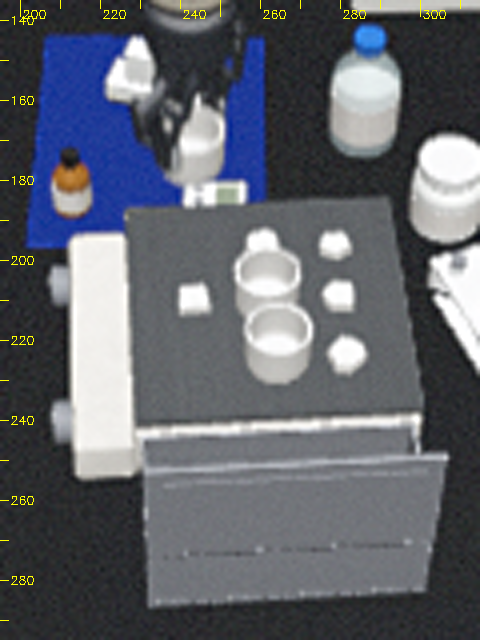

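```bash
python3 -m creep '[[0,0.215,-0.327,-0.262,-0.2],[0,0.215,-0.327,-0.262,-0.2],[0,0.215,-0.327,-0.262,-0.2],[0,0.215,-0.327,-0.262,-0.2],[0,0.215,-0.327,-0.262,-0.2],[0,0.215,-0.327,-0.262,-0.2],[0,0.215,-0.327,-0.262,-0.2],[0,0.215,-0.327,-0.262,-0.2],[0,0.215,-0.327,-0.262,-0.2],[0,0.215,-0.327,-0.262,-0.2]]';  python3 - <<'E'
from h import *
crop("side","s5",195,75,315,235,4)
go(.445,.405,.1,60)
go(.445,.405,.017,60)
E
```

```text
time_s: 3.85
eef_pos: [0.4392, 0.4093, 0.2335]
tcp_rot: [0.41, 1.532, -0.406]
contact_force: [-1.4, -0.5, -1.0]
opening: 0.0562
shift [ 0.1332 -0.0017  0.0077] twist 0.004 | now [0.4391 0.41   0.2332] jawang 60.2 q6 1.27 F [ 0.  -0.4 -2. ] open 0.0563 t 3.9 rows 4
shift [ 0.2162 -0.0019  0.0078] twist 0.004 | now [0.4391 0.41   0.2332] jawang 60.2 q6 1.27 F [ 0.  -0.4 -2. ] open 0.0563 t 3.9 rows 6
```

View pics/s5.png

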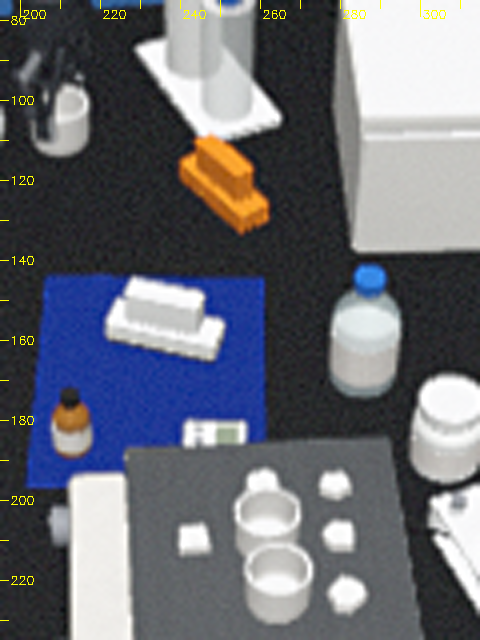

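```bash
python3 -m creep '[[0.04,-0.002,0.007,0,-0.2],[0.08,-0.002,0.007,0,-0.2],[0.12,-0.002,0.007,0,-0.2],[0.16,-0.002,0.007,0,-0.2],[0.185,-0.002,0.007,0,-0.2],[0.2,-0.002,0.007,0,-0.2],[0.208,-0.002,0.007,0,-0.2],[0.213,-0.002,0.007,0,-0.2],[0.216,-0.002,0.007,0,-0.2],[0.216,-0.002,0.007,0,-0.2]]';  python3 - <<'E'
from h import *
crop("side","s6",195,75,315,235,4)
go(.445,.405,.016,60)
E
```

```text
time_s: 4.73
eef_pos: [0.4461, 0.3996, 0.0179]
tcp_rot: [0.411, 1.531, -0.41]
contact_force: [-0.1, -0.1, -0.9]
opening: 0.0568
shift [ 0.0023  0.0039 -0.0037] twist -0.0 | now [0.4462 0.3997 0.0183] jawang 60.0 q6 1.25 F [ 0.1  0.6 -0.6] open 0.0564 t 4.78 rows 1
```

View pics/s6.png

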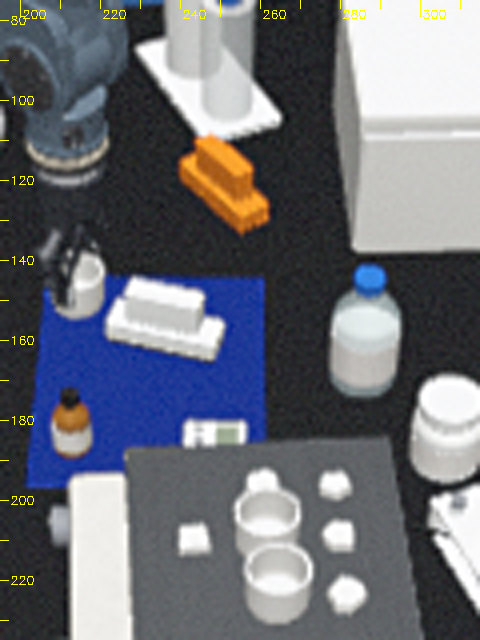

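```bash
python3 -m creep '[[0,0.004,-0.004,0,-0.2],[0.0015,0.004,-0.004,0,-0.2],[0.0025,0.004,-0.004,0,-0.2],[0.0025,0.004,-0.004,0,-0.2]]';  python3 - <<'E'
from h import *
go(.445,.405,.016,60)
E
```

```text
time_s: 5.12
eef_pos: [0.4448, 0.4063, 0.0171]
tcp_rot: [0.413, 1.53, -0.407]
contact_force: [-4.1, -0.6, 14.2]
opening: 0.0564
shift [ 0.0011 -0.001   0.0008] twist 0.0 | now [0.4448 0.4063 0.0171] jawang 60.0 q6 1.26 F [-4.1 -0.6 14.2] open 0.0564 t 5.12 rows 1
```

```bash
python3 -m creep '[[-0.001,0,0,0,0.2],[-0.001,0,0,0,0.7],[-0.001,0,0,0,0.7],[-0.001,0,0,0,0.7],[-0.02,0,0,0,0.7],[-0.05,0,0,0,0.7],[-0.09,0,0,0,0.7],[-0.13,0,0,0,0.7],[-0.17,0,0,0,0.7],[-0.21,0,0,0,0.7]]';  python3 - <<'E'
from h import *
go(.58,-.0505,.24,30)
E
```

```text
time_s: 5.95
eef_pos: [0.4438, 0.4045, 0.2266]
tcp_rot: [0.41, 1.532, -0.411]
contact_force: [0.4, 0.5, 0.8]
opening: 0.0724
shift [-0.0133 -0.3258  0.3455] twist 0.523 | now [0.4438 0.4045 0.2266] jawang 60.0 q6 1.26 F [0.4 0.5 0.8] open 0.0724 t 5.95 rows 12
```

```bash
python3 -m creep '[[-0.012,-0.326,0.345,0.523,0.7],[-0.012,-0.326,0.345,0.523,0.7],[-0.012,-0.326,0.345,0.523,0.7],[-0.012,-0.326,0.345,0.523,0.7],[-0.012,-0.326,0.345,0.523,0.7],[-0.012,-0.326,0.345,0.523,0.7],[-0.012,-0.326,0.345,0.523,0.7],[-0.012,-0.326,0.345,0.523,0.7],[-0.012,-0.326,0.345,0.523,0.7],[-0.012,-0.326,0.345,0.523,0.7]]' >/dev/null; python3 -m creep '[[0,-0.052,0.05,0,0.7],[0,-0.052,0.05,0,0.7],[0,-0.052,0.05,0,0.7],[0,-0.052,0.05,0,0.7]]' ;  python3 - <<'E'
from h import *
crop("side","s7",195,75,315,235,4)
go(.58,-.0505,.112,30)
E
```

```text
time_s: 7.12
eef_pos: [0.5428, -0.0652, 0.2352]
tcp_rot: [0.818, 1.412, -0.818]
contact_force: [-0.7, -0.0, -0.2]
opening: 0.0726
shift [0.1233 0.0387 0.0067] twist -0.001 | now [ 0.5432 -0.0641  0.2353] jawang 29.9 q6 0.93 F [ 0.3  0.2 -0.7] open 0.0725 t 7.17 rows 4
```

View pics/s7.png

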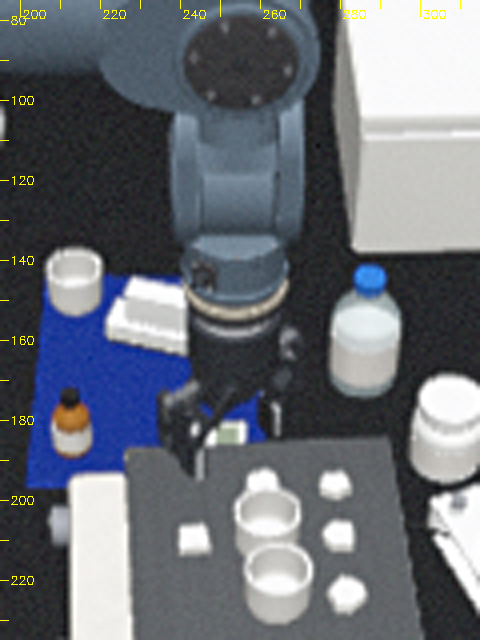

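```bash
python3 -m creep '[[0,0.0385,0.0067,0,0.7],[0.02,0.0385,0.0067,0,0.7],[0.04,0.0385,0.0067,0,0.7],[0.04,0.0385,0.0067,0,0.7]]' ;  python3 - <<'E'
from h import *
go(.58,-.0505,.112,30)
E
```

```text
time_s: 7.5
eef_pos: [0.5788, -0.0482, 0.1916]
tcp_rot: [0.812, 1.419, -0.816]
contact_force: [-1.0, -0.5, -0.3]
opening: 0.0724
shift [0.0796 0.0002 0.0028] twist 0.003 | now [ 0.5788 -0.0482  0.1916] jawang 30.2 q6 0.96 F [-1.  -0.5 -0.3] open 0.0724 t 7.5 rows 2
```

```bash
python3 -m creep '[[0.04,0,0.0025,0,0.7],[0.06,0,0.0025,0,0.7],[0.08,0,0.0025,0,0.7],[0.08,0,0.0025,0,0.7],[0.08,0,0.0025,0,0.7]]' ;  python3 - <<'E'
from h import *
crop("side","s8",195,135,315,295,4)
go(.58,-.0505,.112,30)
E
```

```text
time_s: 7.92
eef_pos: [0.5809, -0.0515, 0.1156]
tcp_rot: [0.814, 1.414, -0.815]
contact_force: [-0.1, -0.4, 0.6]
opening: 0.0724
shift [ 0.0046 -0.0009 -0.0019] twist 0.001 | now [ 0.5817 -0.0517  0.1166] jawang 30.1 q6 0.96 F [-0.1  0.4  1.2] open 0.0723 t 7.97 rows 1
```

View pics/s8.png

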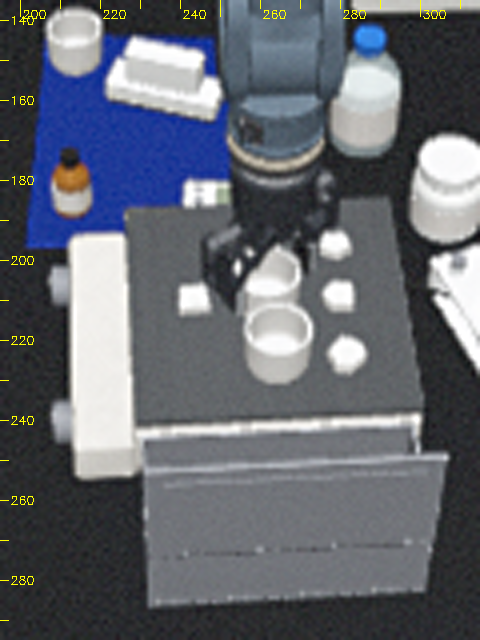

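```bash
python3 -m creep '[[0.003,0,-0.0015,0,0.2],[0.003,0,-0.0015,0,0.1],[0.003,0,-0.0015,0,-0.2],[0.003,0,-0.0015,0,-0.2],[0.003,0,-0.0015,0,-0.2],[0.003,0,-0.0015,0,-0.2],[-0.02,0,-0.0015,0,-0.2],[-0.05,0,-0.0015,0,-0.2],[-0.09,0,-0.0015,0,-0.2],[-0.12,0,-0.0015,0,-0.2]]' ;  python3 - <<'E'
from h import *
crop("side","s9",195,75,315,235,4)
go(.49,.227,.23,60)
E
```

```text
time_s: 8.8
eef_pos: [0.5805, -0.051, 0.2387]
tcp_rot: [0.816, 1.411, -0.814]
contact_force: [1.4, -0.8, -0.3]
opening: 0.0567
shift [ 0.0132  0.0589 -0.2873] twist -0.523 | now [ 0.5826 -0.0512  0.2444] jawang 30.0 q6 0.96 F [0.6 0.5 3.1] open 0.0563 t 8.85 rows 8
```

View pics/s9.png

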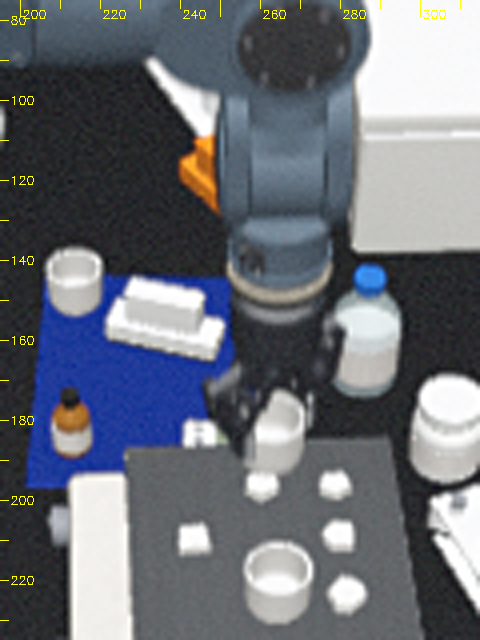

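```bash
python3 -m creep '[[0,0.0585,-0.287,0.52,-0.2],[0,0.0585,-0.287,0.52,-0.2],[0,0.0585,-0.287,0.52,-0.2],[0,0.0585,-0.287,0.52,-0.2],[0,0.0585,-0.287,0.52,-0.2],[0,0.0585,-0.287,0.52,-0.2],[0,0.0585,-0.287,0.52,-0.2],[0,0.0585,-0.287,0.52,-0.2],[0,0.0585,-0.287,0.52,-0.2]]' ;  python3 - <<'E'
from h import *
crop("side","s10",195,75,315,235,4)
go(.49,.227,.018,0)
E
```

```text
time_s: 9.6
eef_pos: [0.4864, 0.2297, 0.2359]
tcp_rot: [1.204, 1.213, -1.202]
contact_force: [-0.4, -0.1, -1.4]
opening: 0.0565
shift [0.2178 0.0029 0.0011] twist 0.007 | now [0.487  0.228  0.2358] jawang 0.4 q6 2.0 F [-0.7  0.  -1.2] open 0.0568 t 9.65 rows 6
```

View pics/s10.png

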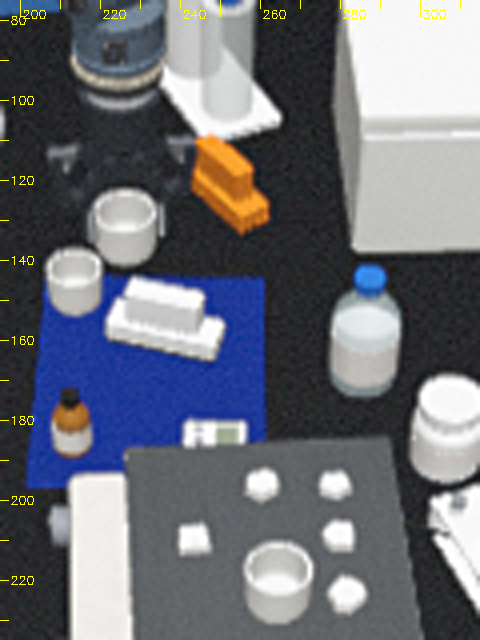

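```bash
python3 -m creep '[[0.04,0.003,0.001,0.007,-0.2],[0.08,0.003,0.001,0.007,-0.2],[0.12,0.003,0.001,0.007,-0.2],[0.16,0.003,0.001,0.007,-0.2],[0.185,0.003,0.001,0.007,-0.2],[0.2,0.003,0.001,0.007,-0.2],[0.208,0.003,0.001,0.007,-0.2],[0.213,0.003,0.001,0.007,-0.2],[0.216,0.003,0.001,0.007,-0.2],[0.218,0.003,0.001,0.007,-0.2]]' ;  python3 - <<'E'
from h import *
crop("side","s11",195,75,315,235,4)
go(.49,.227,.016,0)
E
```

```text
time_s: 10.48
eef_pos: [0.4914, 0.2255, 0.018]
tcp_rot: [1.213, 1.207, -1.211]
contact_force: [-0.6, -0.9, -1.7]
opening: 0.0564
shift [ 0.0019 -0.0012 -0.0013] twist -0.003 | now [0.4912 0.2257 0.0179] jawang -0.2 q6 2.0 F [-0.4 -0.1 -1.1] open 0.0562 t 10.53 rows 1
```

View pics/s11.png

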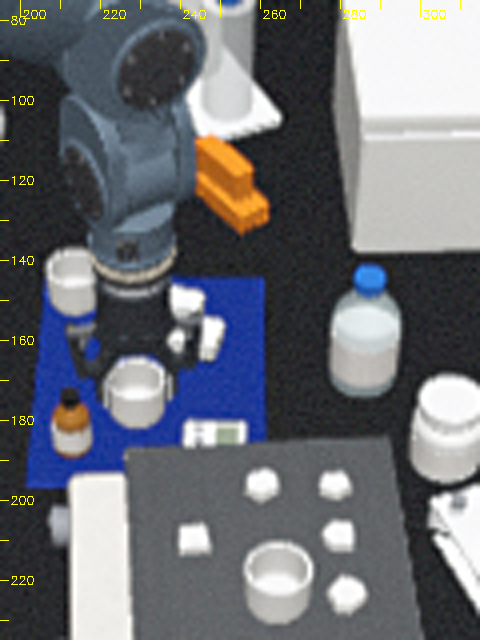

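```bash
python3 -m creep '[[0.0015,0,0,0,-0.2],[0.0015,0,0,0,-0.2],[0.0015,0,0,0,0],[0.0015,0,0,0,0.6],[0.0015,0,0,0,0.6],[0.0015,0,0,0,0.6],[-0.02,0,0,0,0.65],[-0.06,0,0,0,0.7],[-0.1,0,0,0,0.7],[-0.14,0,0,0,0.7]]' ;  python3 -m creep '[[-0.04,0,0,0,0.7],[-0.08,0,0,0,0.7],[-0.08,0,0,0,0.7]]' ; python3 - <<'E'
from h import *
go(.5785,-.117,.24,45)
E
```

```text
time_s: 11.37
eef_pos: [0.4899, 0.2255, 0.1588]
tcp_rot: [1.21, 1.208, -1.212]
contact_force: [0.5, -0.5, -0.4]
opening: 0.0728
time_s: 11.62
eef_pos: [0.493, 0.227, 0.2452]
tcp_rot: [1.22, 1.204, -1.202]
contact_force: [0.7, 0.4, 0.4]
opening: 0.0726
shift [0.0045 0.0864 0.3437] twist -0.788 | now [0.493  0.227  0.2452] jawang -0.2 q6 2.01 F [0.7 0.4 0.4] open 0.0726 t 11.62 rows 9
```

```bash
python3 -m creep '[[0,0.086,0.343,-0.788,0.7],[0,0.086,0.343,-0.788,0.7],[0,0.086,0.343,-0.788,0.7],[0,0.086,0.343,-0.788,0.7],[0,0.086,0.343,-0.788,0.7],[0,0.086,0.343,-0.788,0.7],[0,0.086,0.343,-0.788,0.7],[0,0.086,0.343,-0.788,0.7],[0,0.086,0.343,-0.788,0.7],[0,0.086,0.343,-0.788,0.7]]' ; python3 - <<'E'
from h import *
crop("side","s12",195,135,315,295,4)
go(.5785,-.117,.113,45)
E
```

```text
time_s: 12.45
eef_pos: [0.5765, -0.1236, 0.2367]
tcp_rot: [0.616, 1.48, -0.619]
contact_force: [-1.1, 0.4, -0.2]
opening: 0.0725
shift [ 0.1236  0.005  -0.0013] twist -0.005 | now [ 0.5759 -0.1213  0.2366] jawang 44.7 q6 0.58 F [-0.6  0.2 -0.4] open 0.0728 t 12.5 rows 3
```

View pics/s12.png

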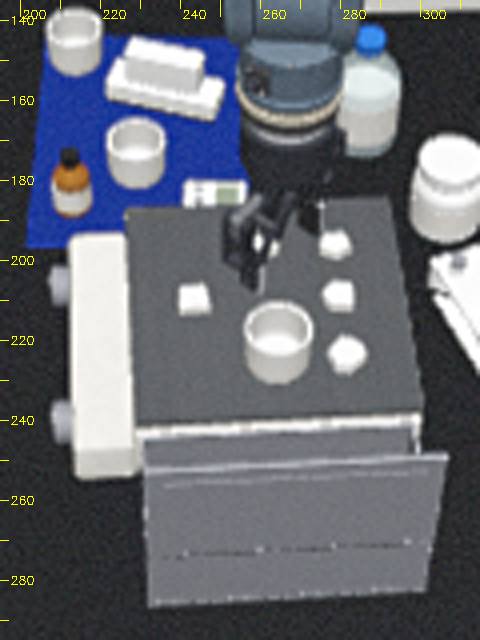

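```bash
python3 -m creep '[[0.04,0.004,-0.001,0,0.7],[0.08,0.004,-0.001,0,0.7],[0.105,0.004,-0.001,0,0.7],[0.123,0.004,-0.001,0,0.7],[0.123,0.004,-0.001,0,0.7],[0.123,0.004,-0.001,0,0.7]]' ; python3 - <<'E'
from h import *
crop("side","s13",195,135,315,295,4)
go(.5785,-.117,.113,45)
E
```

```text
time_s: 13.0
eef_pos: [0.5769, -0.1131, 0.114]
tcp_rot: [0.614, 1.484, -0.614]
contact_force: [0.1, 0.1, 0.6]
opening: 0.0723
shift [ 0.0023 -0.0021  0.003 ] twist 0.0 | now [ 0.5779 -0.1134  0.1153] jawang 45.0 q6 0.59 F [-0.6 -0.3  0.4] open 0.0728 t 13.05 rows 1
```

View pics/s13.png

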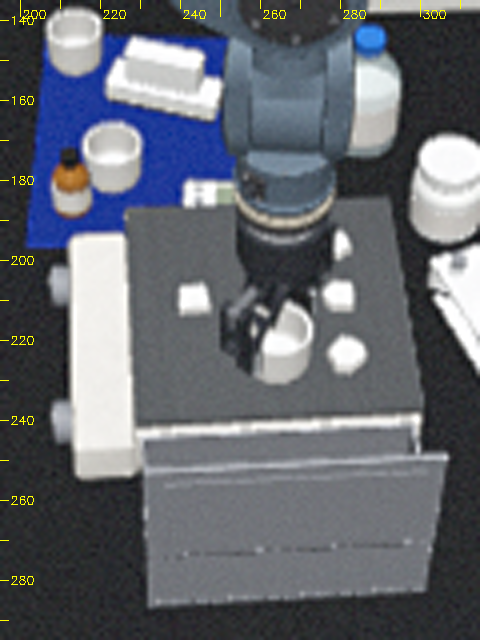

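```bash
python3 -m creep '[[0.001,-0.0015,0.0025,0,0.3],[0.001,-0.0015,0.0025,0,0.1],[0.001,-0.0015,0.0025,0,-0.2],[0.001,-0.0015,0.0025,0,-0.2],[0.001,-0.0015,0.0025,0,-0.2],[0.001,-0.0015,0.0025,0,-0.2],[-0.02,0,0.002,0,-0.2],[-0.05,0,0.002,0,-0.2],[-0.09,0,0.002,0,-0.2],[-0.12,0,0.002,0,-0.2]]' ; python3 - <<'E'
from h import *
crop("side","s14",195,75,315,235,4)
go(.606,.372,.23,60)
print(w("side",222.5,169.5,.047))
E
```

```text
time_s: 13.88
eef_pos: [0.5793, -0.1155, 0.238]
tcp_rot: [0.614, 1.479, -0.614]
contact_force: [1.5, -0.2, -0.3]
opening: 0.0562
shift [ 0.013   0.3622 -0.3279] twist -0.262 | now [ 0.5813 -0.1159  0.2438] jawang 45.0 q6 0.59 F [0.8 0.2 4.1] open 0.0564 t 13.93 rows 12
[0.46729356 0.23223626 0.047     ]
```

View pics/s14.png

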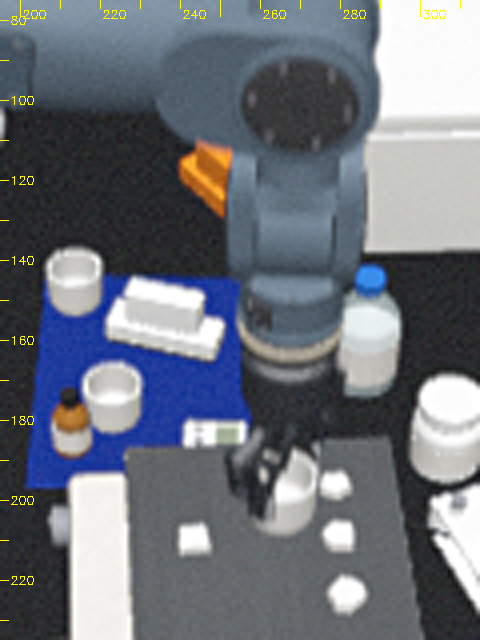

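```bash
python3 -m creep '[[0,0.362,-0.328,0.7,-0.2],[0,0.362,-0.328,0.7,-0.2],[0,0.362,-0.328,0.7,-0.2],[0,0.362,-0.328,0.7,-0.2],[0,0.362,-0.328,0.7,-0.2],[0,0.362,-0.328,0.7,-0.2],[0,0.362,-0.328,0.7,-0.2],[0,0.362,-0.328,0.7,-0.2],[0,0.362,-0.328,0.7,-0.2],[0,0.362,-0.328,0.7,-0.2]]' ; python3 - <<'E'
from h import *
go(.606,.372,.23,5)
print(w("top",193,155,.14))
E
```

```text
time_s: 14.77
eef_pos: [0.5991, 0.2897, 0.2355]
tcp_rot: [1.148, 1.247, -1.145]
contact_force: [1.1, -0.8, -0.4]
opening: 0.0565
shift [ 0.0056  0.0139 -0.0814] twist -0.002 | now [0.5991 0.2897 0.2355] jawang 4.9 q6 1.94 F [ 1.1 -0.8 -0.4] open 0.0565 t 14.77 rows 2
[0.71549419 0.23827606 0.14      ]
```

```bash
python3 -m creep '[[0,0.013,-0.076,0,-0.2],[0,0.013,-0.076,0,-0.2],[0,0.013,-0.076,0,-0.2],[0,0.013,-0.076,0,-0.2]]' ; python3 - <<'E'
from h import *
crop("side","s15",195,75,315,235,4)
crop("top","t15",140,150,270,260,5)
go(.606,.372,.017,5)
E
```

```text
time_s: 15.1
eef_pos: [0.6053, 0.3667, 0.2341]
tcp_rot: [1.144, 1.249, -1.144]
contact_force: [0.1, -1.2, -0.6]
opening: 0.0561
shift [ 0.2177  0.001  -0.0079] twist -0.002 | now [0.6056 0.3641 0.2347] jawang 4.9 q6 2.03 F [-0.3 -0.4 -1. ] open 0.0563 t 15.2 rows 6
```

View pics/s15.png

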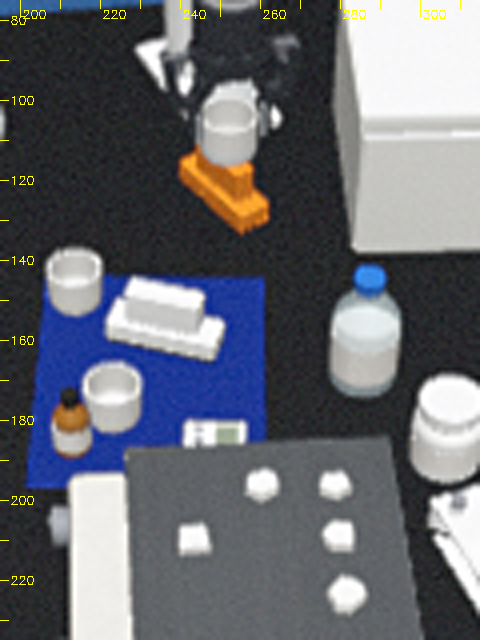

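View pics/t15.png

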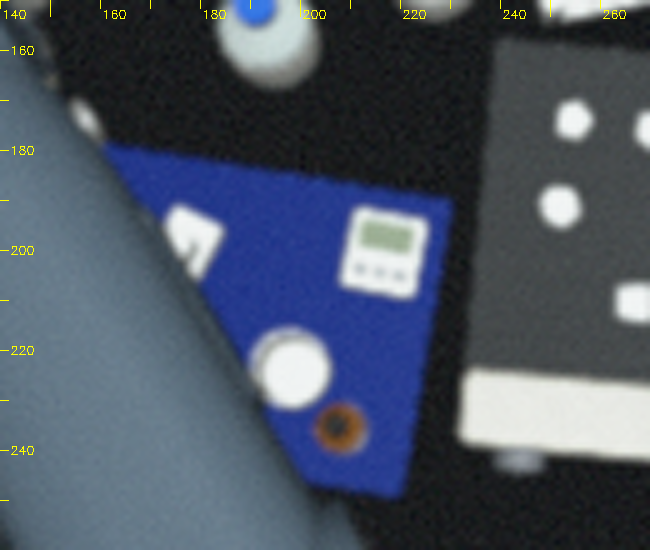

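```bash
python3 -m creep '[[0.04,0.001,-0.007,0,-0.2],[0.08,0.001,-0.007,0,-0.2],[0.12,0.001,-0.007,0,-0.2],[0.16,0.001,-0.007,0,-0.2],[0.185,0.001,-0.007,0,-0.2],[0.2,0.001,-0.007,0,-0.2],[0.206,0.001,-0.007,0,-0.2],[0.211,0.001,-0.007,0,-0.2],[0.213,0.001,-0.007,0,-0.2],[0.213,0.001,-0.007,0,-0.2]]' ; python3 - <<'E'
from h import *
crop("side","s16",195,75,315,235,4)
go(.606,.371,.017,5)
E
```

```text
time_s: 16.03
eef_pos: [0.6068, 0.3712, 0.0225]
tcp_rot: [1.148, 1.247, -1.145]
contact_force: [-0.6, 0.1, -0.7]
opening: 0.0568
shift [ 0.0058 -0.0009  0.0004] twist -0.003 | now [0.6068 0.3715 0.0228] jawang 4.8 q6 2.04 F [ 1.1  0.2 -0.4] open 0.0564 t 16.08 rows 1
```

View pics/s16.png

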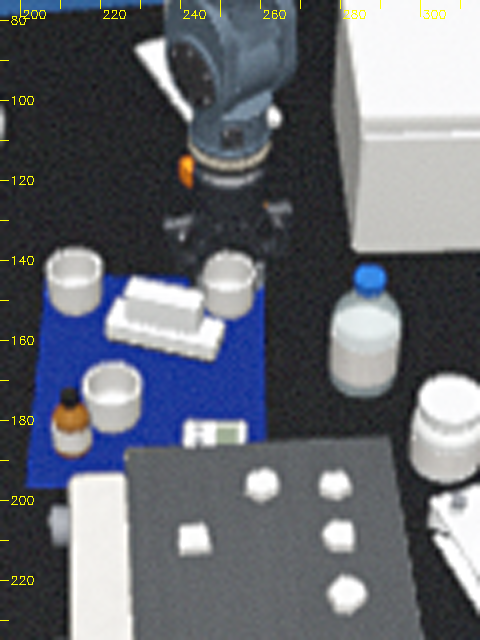

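```bash
python3 -m creep '[[0.001,0,-0.004,0,-0.2],[0.003,0,-0.004,0,-0.2],[0.0045,0,-0.004,0,-0.2],[0.0055,0,-0.004,0,-0.2],[0.0055,0,-0.004,0,-0.2]]' ; python3 -m creep '[[0,0,0,0,0.1],[0,0,0,0,0.6],[0,0,0,0,0.6],[0,0,0,0,0.6],[-0.02,0,0,0,0.65],[-0.06,0,0,0,0.7],[-0.1,0,0,0,0.7],[-0.14,0,0,0,0.7],[-0.18,0,0,0,0.7]]' ; python3 - <<'E'
from h import *
crop("side","s17",195,75,315,235,4)
go(.53,.316,.2,60)
E
```

```text
time_s: 16.5
eef_pos: [0.6062, 0.3765, 0.0185]
tcp_rot: [1.149, 1.248, -1.143]
contact_force: [-3.2, -0.1, 15.8]
opening: 0.0564
time_s: 17.25
eef_pos: [0.6053, 0.3752, 0.1974]
tcp_rot: [1.146, 1.248, -1.147]
contact_force: [0.9, -0.3, -0.1]
opening: 0.0728
shift [ 0.0056 -0.0824  0.0538] twist -0.962 | now [0.6075 0.3766 0.2066] jawang 4.9 q6 2.04 F [-1.6 -0.6  5.9] open 0.0725 t 17.3 rows 8
```

View pics/s17.png

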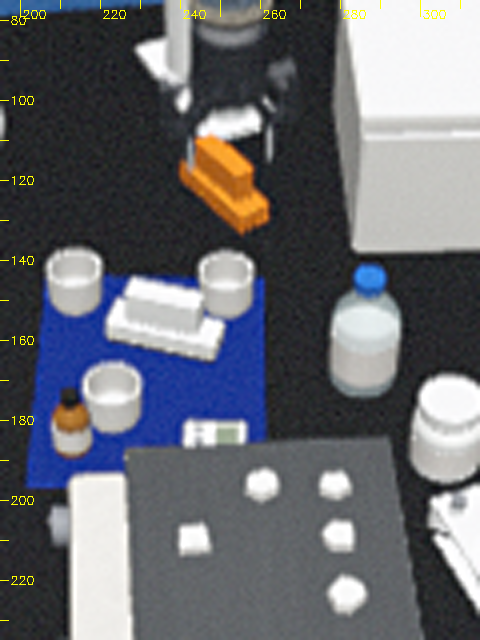

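```bash
python3 - <<'E'
from h import *
crop("side","s18",215,130,265,172,14)
E
```

```text
(no output)
```

View pics/s18.png

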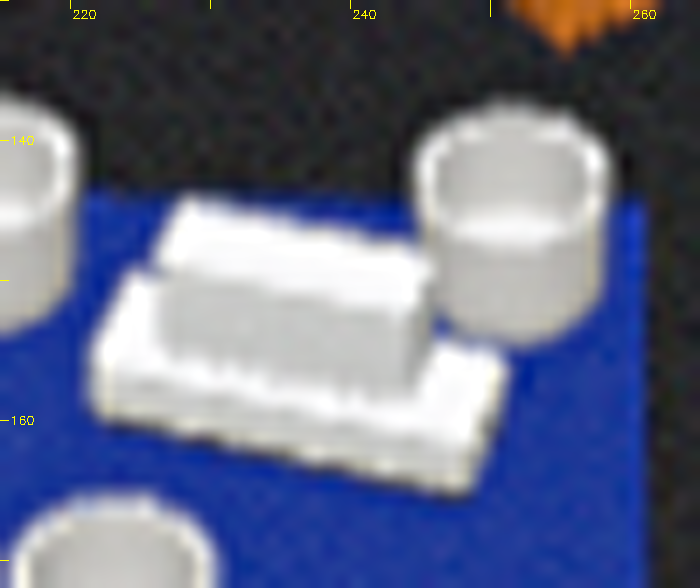

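```bash
python3 - <<'E'
from h import *
for pts,z in (([(228.6,144.3),(245.7,147.7),(244.4,151.8),(226.2,149.1)],.071),([(221.8,156.4),(248.6,162.9),(251.3,155.1),(224.6,149.6)],.029)):
    P=np.array([w("side",*p,z)[:2] for p in pts]);print(P.round(4).tolist(),P.mean(0).round(4),cv2.minAreaRect(P.astype(np.float32)*1000))
P=np.array([[0.4913, 0.3748],[0.6011, 0.3231],[0.5803, 0.2823],[0.4709, 0.3343]]);print(P.mean(0))
go(.533,.322,.2,63)
E
```

```text
[[0.5069, 0.3533], [0.575, 0.3229], [0.5662, 0.2988], [0.4936, 0.3252]] [0.5355 0.325 ] ((535.2091064453125, 326.4212341308594), (30.926443099975586, 77.24501037597656), 69.8702392578125)
[[0.4742, 0.3282], [0.5805, 0.2742], [0.5986, 0.3194], [0.4905, 0.3685]] [0.5359 0.3225] ((535.50732421875, 321.3128662109375), (48.64521026611328, 120.89816284179688), 65.55272674560547)
[0.5359   0.328625]
shift [ 0.0026 -0.0795  0.0484] twist -1.015 | now [0.6081 0.3769 0.2036] jawang 4.9 q6 2.04 F [ 0.6  0.4 -0.3] open 0.0721 t 17.35 rows 9
```

```bash
python3 -m creep '[[0,-0.0795,0.0484,-1.06,0.1],[0,-0.0795,0.0484,-1.06,0.1],[0,-0.0795,0.0484,-1.06,0.1],[0,-0.0795,0.0484,-1.06,0.1],[0,-0.0795,0.0484,-1.06,0.1],[0,-0.0795,0.0484,-1.06,0.1],[0,-0.0795,0.0484,-1.06,0.1],[0,-0.0795,0.0484,-1.06,0.1],[0,-0.0795,0.0484,-1.06,0.1],[0,-0.0795,0.0484,-1.06,0.1]]' ; python3 - <<'E'
from h import *
crop("side","s19",195,75,315,235,4)
go(.5358,.325,.036,65.5)
E
```

```text
time_s: 18.18
eef_pos: [0.5304, 0.3204, 0.1953]
tcp_rot: [0.331, 1.546, -0.332]
contact_force: [0.2, 0.2, -0.3]
opening: 0.0472
shift [0.1593 0.0065 0.003 ] twist 0.0 | now [0.5305 0.3204 0.1953] jawang 65.5 q6 0.97 F [ 0.  -0.5 -0.1] open 0.0467 t 18.23 rows 4
```

View pics/s19.png

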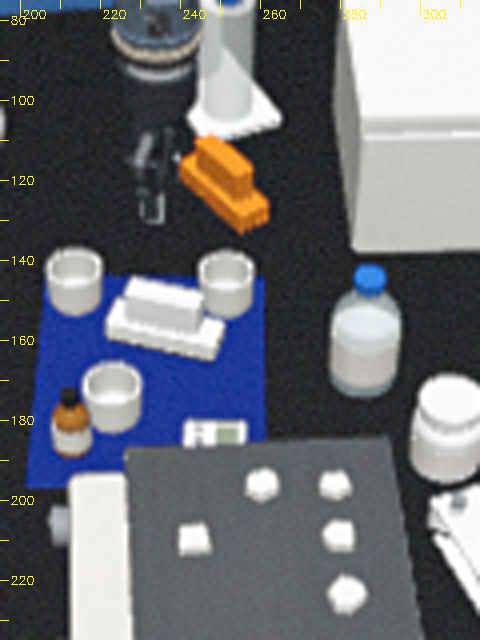

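```bash
python3 -m creep '[[0,0.006,0.003,0,0.1],[0.04,0.006,0.003,0,0.1],[0.08,0.006,0.003,0,0.1],[0.11,0.006,0.003,0,0.1],[0.11,0.006,0.003,0,0.1]]' ; python3 - <<'E'
from h import *
crop("side","s20",195,115,285,195,6)
go(.5358,.325,.036,65.5)
E
```

```text
time_s: 18.65
eef_pos: [0.5327, 0.3229, 0.0795]
tcp_rot: [0.33, 1.552, -0.341]
contact_force: [-0.4, -0.1, -0.3]
opening: 0.0472
shift [0.047  0.0021 0.0012] twist 0.0 | now [0.5341 0.3237 0.083 ] jawang 65.5 q6 0.97 F [-0.5 -1.3  0.6] open 0.0467 t 18.7 rows 2
```

View pics/s20.png

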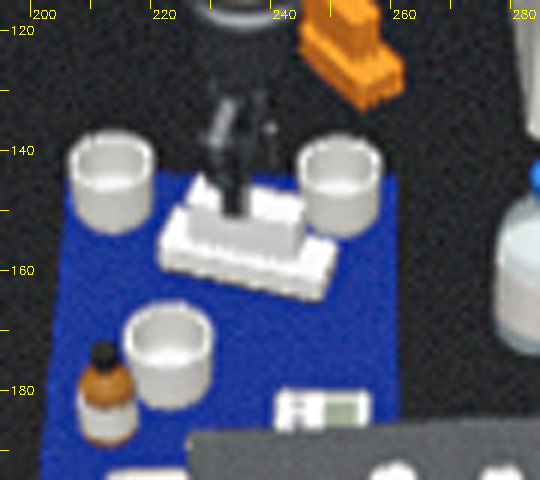

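```bash
python3 -m creep '[[0.02,0.001,0.001,0,0.1],[0.035,0.001,0.001,0,0.1],[0.046,0.001,0.001,0,0.1],[0.046,0.001,0.001,0,0.1],[0.046,0.001,0.001,0,0.1],[0.046,0.001,0.001,0,-0.8],[0.046,0.001,0.001,0,-0.8],[0.046,0.001,0.001,0,-0.8],[0.046,0.001,0.001,0,-0.8],[0.046,0.001,0.001,0,-0.8]]' ; python3 - <<'E'
from h import *
crop("side","s21",195,115,285,195,6)
go(.5358,.325,.036,65.5)
E
```

```text
time_s: 19.53
eef_pos: [0.5381, 0.3258, 0.0416]
tcp_rot: [0.335, 1.543, -0.332]
contact_force: [0.2, -0.1, 7.2]
opening: 0.0251
shift [ 0.0056 -0.0017 -0.0018] twist 0.002 | now [0.5381 0.3258 0.0416] jawang 65.6 q6 0.97 F [0.5 0.1 7. ] open 0.0252 t 19.58 rows 1
```

View pics/s21.png

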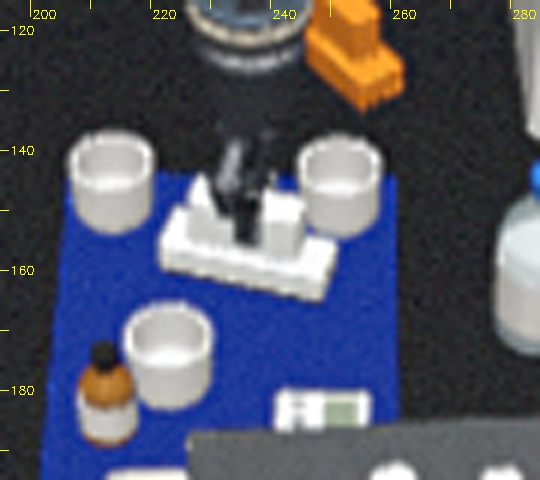

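```bash
python3 -m creep '[[-0.01,0,0,0,-0.9],[-0.04,0,0,0,-0.9],[-0.08,0,0,0,-0.9],[-0.12,0,0,0,-0.9],[-0.16,0,0,0,-0.9],[-0.18,0,0,0,-0.9],[-0.18,0,0,0,-0.9]]' ; python3 - <<'E'
from h import *
crop("side","s22",195,75,315,235,4)
go(.67,.06,.22,85.5)
E
```

```text
time_s: 20.17
eef_pos: [0.5388, 0.3262, 0.2265]
tcp_rot: [0.339, 1.538, -0.329]
contact_force: [-0.2, 0.0, -1.7]
opening: 0.025
shift [ 0.0032 -0.1875  0.2299] twist -0.347 | now [0.5381 0.3258 0.2233] jawang 65.6 q6 0.97 F [-0.5 -0.6 -2.5] open 0.0248 t 20.22 rows 8
```

View pics/s22.png

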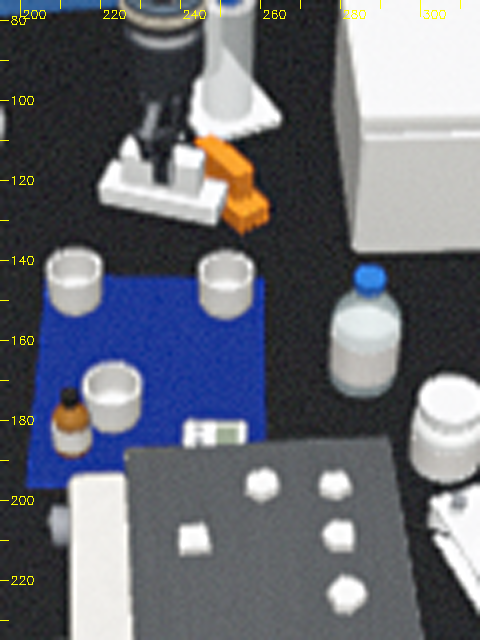

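```bash
python3 -m creep '[[0,-0.187,0.23,-0.347,-0.9],[0,-0.187,0.23,-0.347,-0.9],[0,-0.187,0.23,-0.347,-0.9],[0,-0.187,0.23,-0.347,-0.9],[0,-0.187,0.23,-0.347,-0.9],[0,-0.187,0.23,-0.347,-0.9],[0,-0.187,0.23,-0.347,-0.9],[0,-0.187,0.23,-0.347,-0.9],[0,-0.187,0.23,-0.347,-0.9],[0,-0.187,0.23,-0.347,-0.9]]' ; python3 - <<'E'
from h import *
crop("side","s23",195,135,325,295,4)
crop("top","t23",225,130,352,252,5)
go(.67,.06,.145,85.5)
E
```

```text
time_s: 21.05
eef_pos: [0.6686, 0.0593, 0.2182]
tcp_rot: [0.063, 1.573, -0.063]
contact_force: [-0.4, 0.6, -1.9]
opening: 0.0249
shift [ 0.0741 -0.0008  0.0018] twist 0.001 | now [0.6684 0.0609 0.2191] jawang 85.5 q6 0.17 F [-0.6  0.7 -2.1] open 0.0252 t 21.15 rows 2
```

View pics/s23.png

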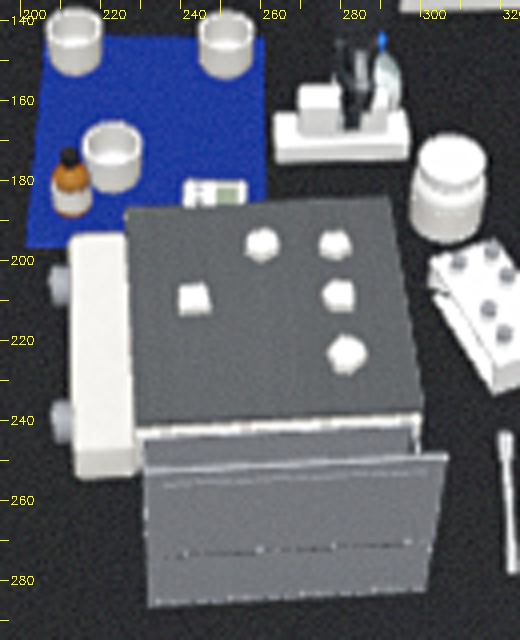

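View pics/t23.png

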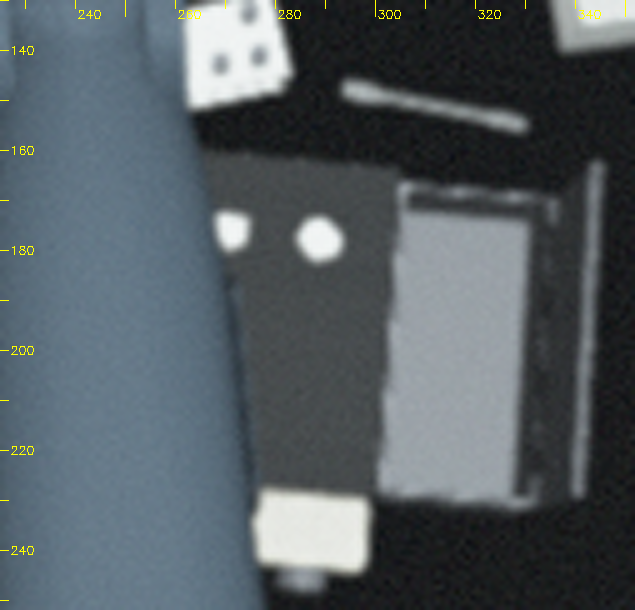

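```bash
python3 - <<'E'
from h import *
print("jar",w("top",226,142,.085),w("side",307,175,.085))
print("rack",[w("top",*p,.06)[:2].round(3) for p in [(247,134),(262,152),(283,146),(280,131)]])
b=[]
for p in [(264.5,165),(296,164),(263.8,170)]: b.append(w("side",*p,.22-.0386+.026)[:2].round(4))
print(b)
E
```

```text
jar [0.78336506 0.11882949 0.085     ] [0.78933102 0.11893491 0.085     ]
rack [array([0.825, 0.037]), array([ 0.752, -0.023]), array([ 0.777, -0.106]), array([ 0.839, -0.094])]
[array([0.6089, 0.0742]), array([0.7239, 0.0637]), array([0.6022, 0.0492])]
```

```bash
python3 -m creep '[[0.03,0,0.001,0,-0.9],[0.055,0,0.001,0,-0.9],[0.072,0,0.001,0,-0.9],[0.075,0,0.001,0,-0.9],[0.077,0,0.001,0,-0.9],[0.078,0,0.001,0,-0.9]]' ; python3 - <<'E'
from h import *
crop("side","s24",195,135,325,295,4)
go(.67,.06,.139,85.5)
E
```

```text
time_s: 21.65
eef_pos: [0.6704, 0.0609, 0.1427]
tcp_rot: [0.061, 1.569, -0.061]
contact_force: [0.0, -1.4, -1.0]
opening: 0.025
shift [ 0.0039 -0.0007 -0.0006] twist 0.001 | now [0.6707 0.0606 0.1429] jawang 85.5 q6 0.17 F [ 1.1  0.7 -0.9] open 0.0252 t 21.7 rows 1
```

View pics/s24.png

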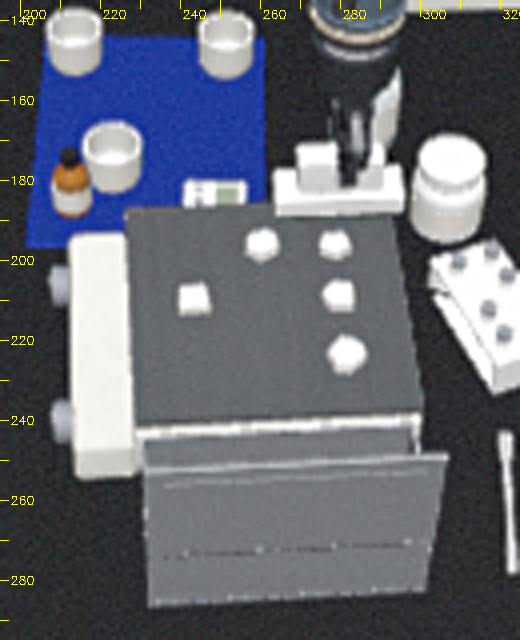

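```bash
python3 - <<'E'
from h import *
crop("side","s24b",255,160,305,200,15)
for p in [(263.5,187.5),(295,187.5)]: print(w("side",*p,.104))
print(px("side",[[.6076,.0447,.104],[.727,.0354,.104],[.61,.0447,.13]]))
E
```

```text
[0.6056482  0.05881609 0.104     ]
[0.7237009  0.04247909 0.104     ]
[[264.62548258 190.17298445]
 [296.24117909 188.77309015]
 [265.47352591 185.37126337]]
```

View pics/s24b.png

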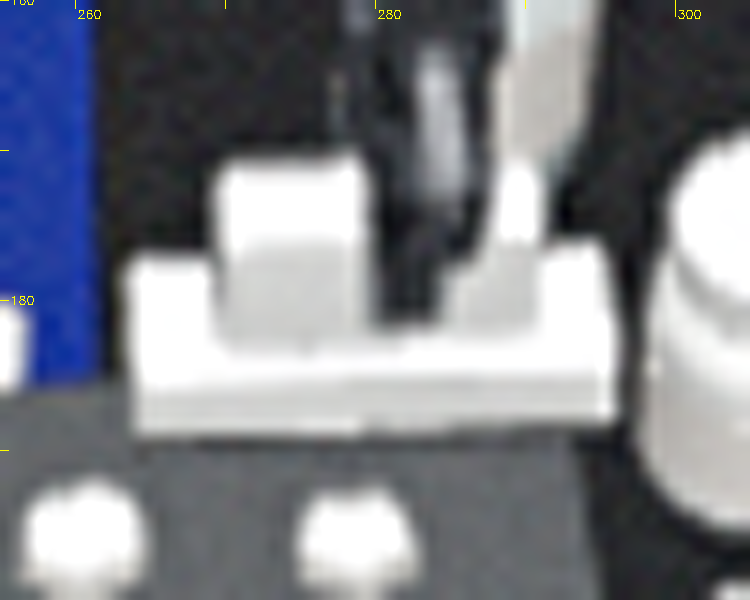

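```bash
python3 -m creep '[[0,0,0.007,0,-0.9],[0.002,0,0.007,0,-0.9],[0.0035,0,0.007,0,-0.9],[0.0045,0,0.007,0,-0.9],[0.0045,0,0.007,0,-0.9]]' ; python3 - <<'E'
from h import *
go(.67,.06,.139,85.5)
E
```

```text
time_s: 22.17
eef_pos: [0.6781, 0.0592, 0.1386]
tcp_rot: [0.062, 1.568, -0.062]
contact_force: [0.3, 0.1, 4.5]
opening: 0.0255
shift [-0.0004  0.0002 -0.0081] twist -0.0 | now [0.6781 0.0592 0.1386] jawang 85.5 q6 0.17 F [0.3 0.1 4.5] open 0.0255 t 22.17 rows 1
```

```bash
python3 -m creep '[[-0.0005,-0.01,0,0,-0.9],[-0.0005,-0.025,0,0,-0.9],[-0.0005,-0.04,0,0,-0.9],[-0.0005,-0.055,0,0,-0.9],[-0.0005,-0.07,0,0,-0.9],[-0.0005,-0.085,0,0,-0.9],[-0.0005,-0.1,0,0,-0.9],[-0.0005,-0.115,0,0,-0.9],[-0.0005,-0.13,0,0,-0.9],[-0.0005,-0.13,0,0,-0.9]]' ; python3 - <<'E'
from h import *
crop("side","s25",195,135,325,295,4)
go(.67,.06,.139,85.5)
E
```

```text
time_s: 23.0
eef_pos: [0.6668, -0.0745, 0.1386]
tcp_rot: [0.063, 1.569, -0.065]
contact_force: [-0.7, -4.5, 5.9]
opening: 0.0252
shift [-0.0007  0.1341 -0.0078] twist -0.003 | now [ 0.6668 -0.0743  0.1386] jawang 85.3 q6 -0.03 F [-0.1 -4.8  6.4] open 0.0248 t 23.05 rows 4
```

View pics/s25.png

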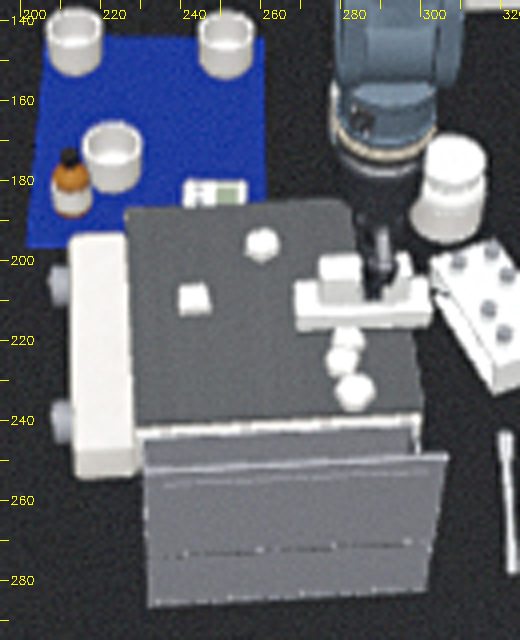

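```bash
python3 -m creep '[[-0.0003,-0.01,0,0,-0.9],[-0.0003,-0.025,0,0,-0.9],[-0.0003,-0.04,0,0,-0.9],[-0.0003,-0.055,0,0,-0.9],[-0.0003,-0.07,0,0,-0.9],[-0.0003,-0.085,0,0,-0.9],[-0.0003,-0.1,0,0,-0.9],[-0.0003,-0.115,0,0,-0.9],[-0.0003,-0.128,0,0,-0.9],[-0.0003,-0.128,0,0,-0.9]]' ; python3 - <<'E'
from h import *
crop("side","s26",195,135,325,295,4)
crop("top","t26",225,130,352,252,5)
go(.67,.06,.139,85.5)
E
```

```text
time_s: 23.88
eef_pos: [0.656, -0.2018, 0.1379]
tcp_rot: [0.063, 1.57, -0.065]
contact_force: [0.5, -3.9, -1.2]
opening: 0.0251
shift [-0.0022  0.2616 -0.0074] twist -0.003 | now [ 0.6562 -0.2013  0.1378] jawang 85.4 q6 -0.21 F [-1.4 -9.4  1.4] open 0.0249 t 23.98 rows 7
```

View pics/s26.png

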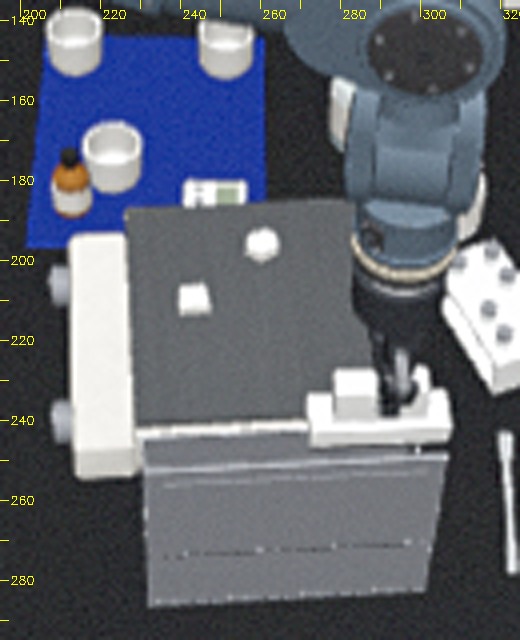

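View pics/t26.png

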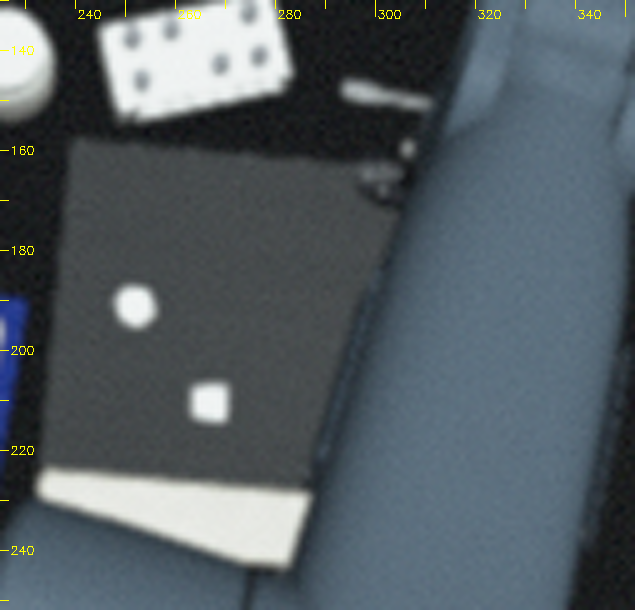

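```bash
python3 -m creep '[[-0.02,0,0,0,-0.9],[-0.06,0,0,0,-0.9],[-0.09,0,0,0,-0.9],[-0.09,0.03,0,0,-0.9],[-0.09,0.07,0,0,-0.9],[-0.09,0.1,0,0,-0.9],[-0.09,0.14,0,0,-0.9],[-0.09,0.18,0,0,-0.9],[-0.09,0.22,0,0,-0.9],[-0.09,0.25,0,0,-0.9]]' ; python3 - <<'E'
from h import *
print(px("top",[[.73,-.21,.12],[.715,-.19,.12]]))
crop("side","s27",195,135,325,295,4)
crop("top","t27",225,130,352,252,5)
go(.564,.07,.22,85.5)
E
```

```text
time_s: 24.82
eef_pos: [0.6759, 0.0539, 0.2273]
tcp_rot: [0.061, 1.572, -0.061]
contact_force: [-0.0, 0.0, -1.9]
opening: 0.0251
[[311.80777535 154.11943276]
 [306.59213702 157.90164664]]
shift [ 0.0072  0.0058 -0.1128] twist 0.005 | now [0.6761 0.0559 0.227 ] jawang 85.8 q6 0.16 F [ 1.3 -0.2 -2.3] open 0.025 t 24.92 rows 3
```

View pics/s27.png

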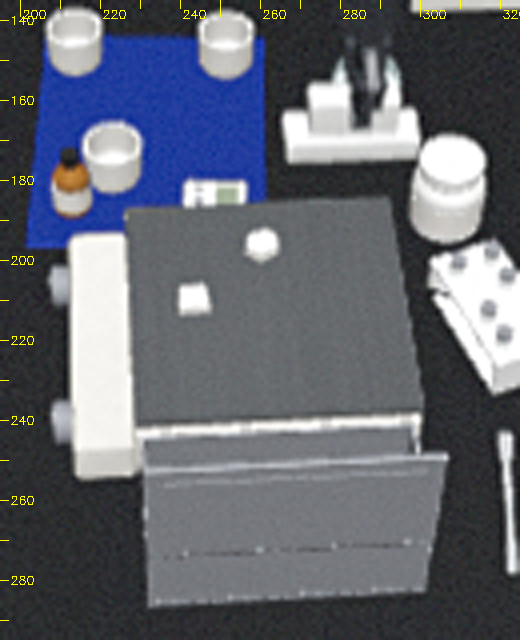

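View pics/t27.png

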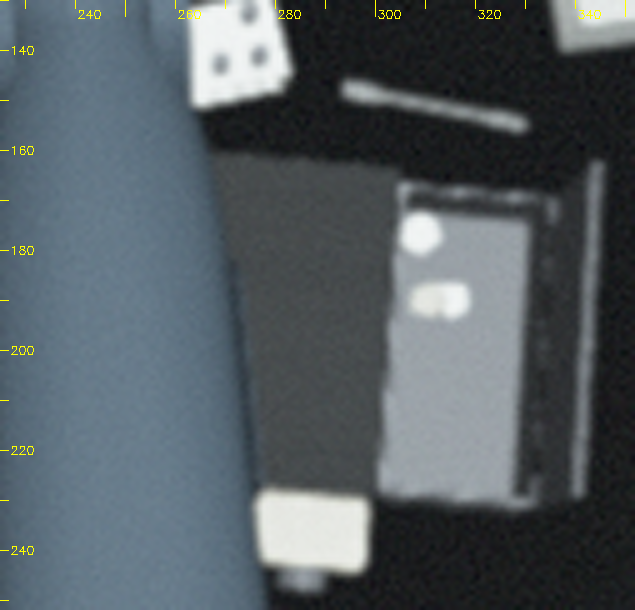

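```bash
python3 -m creep '[[0,0.003,-0.04,0,-0.9],[0,0.003,-0.08,0,-0.9],[0,0.003,-0.119,0,-0.9],[0,0.003,-0.119,0,-0.9],[0.03,0.003,-0.119,0,-0.9],[0.06,0.003,-0.119,0,-0.9],[0.08,0.003,-0.119,0,-0.9],[0.083,0.003,-0.119,0,-0.9],[0.083,0.003,-0.119,0,-0.9]]' ; python3 - <<'E'
from h import *
crop("side","s28",195,135,325,295,4)
go(.557,.0685,.139,85.5)
E
```

```text
time_s: 25.67
eef_pos: [0.5572, 0.0628, 0.144]
tcp_rot: [0.062, 1.573, -0.063]
contact_force: [0.1, 0.1, -1.1]
opening: 0.0251
shift [ 0.0063  0.0053 -0.0017] twist -0.001 | now [0.5582 0.0631 0.1453] jawang 85.5 q6 0.19 F [-0.6  0.1 -2.2] open 0.0251 t 25.72 rows 1
```

View pics/s28.png

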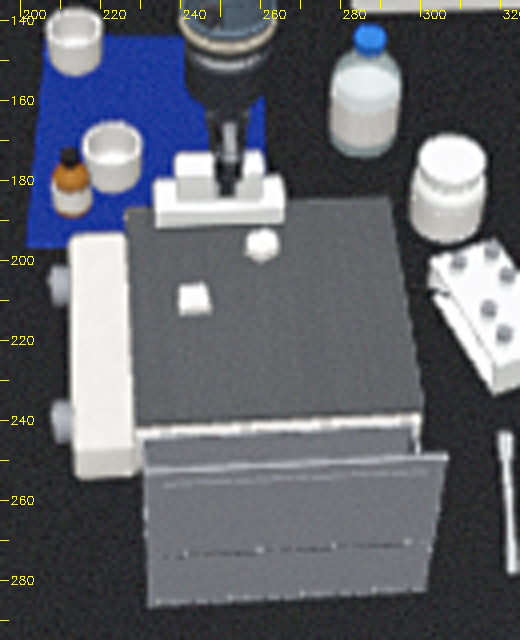

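```bash
python3 -m creep '[[0,0.005,-0.002,0,-0.9],[0.003,0.005,-0.002,0,-0.9],[0.005,0.005,-0.002,0,-0.9],[0.006,0.005,-0.002,0,-0.9],[0.0065,0.005,-0.002,0,-0.9]]' ; python3 - <<'E'
from h import *
go(.557,.0685,.139,85.5)
E
```

```text
time_s: 26.13
eef_pos: [0.5567, 0.0689, 0.1388]
tcp_rot: [0.062, 1.57, -0.062]
contact_force: [0.4, 0.3, -1.0]
opening: 0.0251
shift [-0.0002 -0.0003  0.0003] twist -0.0 | now [0.5567 0.0689 0.1388] jawang 85.5 q6 0.2 F [ 0.4  0.3 -1. ] open 0.0251 t 26.13 rows 1
```

Just hovering; sweep with 0.5 mm more down.

```bash
python3 -m creep '[[0.0004,-0.01,0,0,-0.9],[0.0004,-0.025,0,0,-0.9],[0.0004,-0.04,0,0,-0.9],[0.0004,-0.055,0,0,-0.9],[0.0004,-0.07,0,0,-0.9],[0.0004,-0.085,0,0,-0.9],[0.0004,-0.1,0,0,-0.9],[0.0004,-0.115,0,0,-0.9],[0.0004,-0.13,0,0,-0.9],[0.0004,-0.13,0,0,-0.9]]' ; python3 - <<'E'
from h import *
crop("side","s29",195,135,325,295,4)
go(.557,.0685,.139,85.5)
E
```

```text
time_s: 26.97
eef_pos: [0.5463, -0.0635, 0.1386]
tcp_rot: [0.063, 1.569, -0.065]
contact_force: [-0.5, -0.5, 0.5]
opening: 0.0253
shift [-0.0005  0.1314 -0.    ] twist -0.003 | now [ 0.5464 -0.0625  0.1386] jawang 85.4 q6 -0.03 F [-0.3 -2.2  1.8] open 0.0248 t 27.02 rows 4
```

View pics/s29.png

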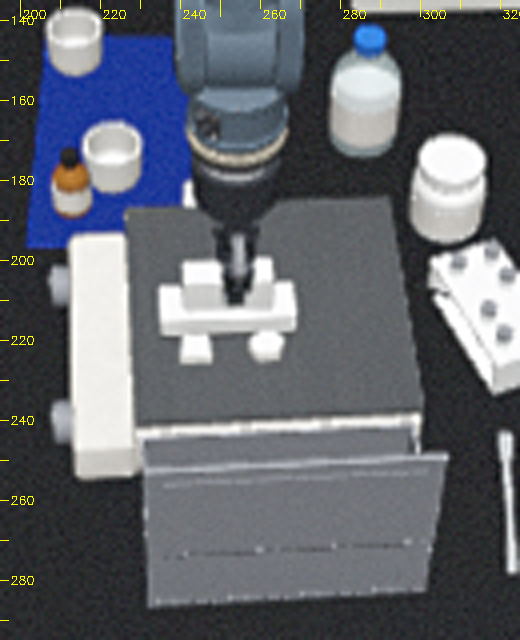

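```bash
python3 -m creep '[[-0.0001,-0.01,0,0,-0.9],[-0.0001,-0.025,0,0,-0.9],[-0.0001,-0.04,0,0,-0.9],[-0.0001,-0.055,0,0,-0.9],[-0.0001,-0.07,0,0,-0.9],[-0.0001,-0.085,0,0,-0.9],[-0.0001,-0.1,0,0,-0.9],[-0.0001,-0.115,0,0,-0.9],[-0.0001,-0.13,0,0,-0.9],[-0.0001,-0.13,0,0,-0.9]]' ; python3 -m creep '[[-0.02,0,0,0,-0.9],[-0.06,0,0,0,-0.9],[-0.09,0,0,0,-0.9],[-0.09,0.03,0,0,-0.9],[-0.09,0.07,0,0,-0.9],[-0.09,0.1,0,0,-0.9],[-0.09,0.14,0,0,-0.9],[-0.09,0.18,0,0,-0.9],[-0.09,0.22,0,0,-0.9],[-0.09,0.25,0,0,-0.9]]' ; python3 - <<'E'
from h import *
crop("side","s30",195,135,325,295,4)
crop("top","t30",225,130,352,252,5)
go(.557,.0685,.139,85.5)
E
```

```text
time_s: 27.85
eef_pos: [0.5361, -0.1924, 0.1384]
tcp_rot: [0.062, 1.57, -0.063]
contact_force: [-0.3, 0.2, -1.8]
opening: 0.0253
time_s: 28.68
eef_pos: [0.5554, 0.0622, 0.2282]
tcp_rot: [0.061, 1.57, -0.06]
contact_force: [0.3, -0.6, -1.3]
opening: 0.0251
shift [0.089  0.0049 0.001 ] twist 0.005 | now [0.5557 0.0636 0.228 ] jawang 85.8 q6 0.19 F [ 0.7 -1.1 -2.5] open 0.0249 t 28.78 rows 3
```

View pics/s30.png

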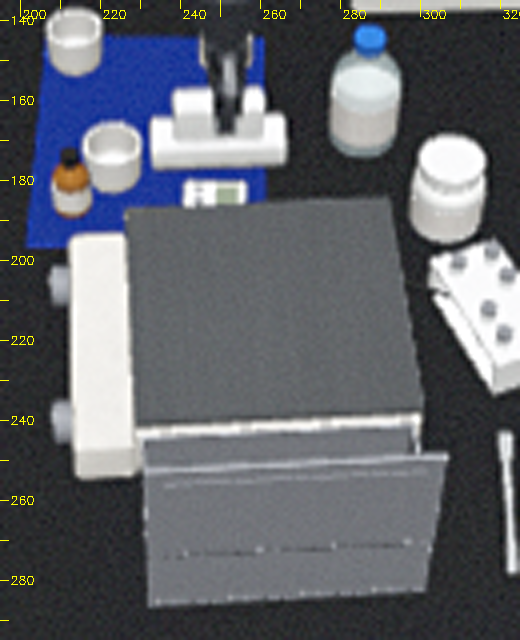

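View pics/t30.png

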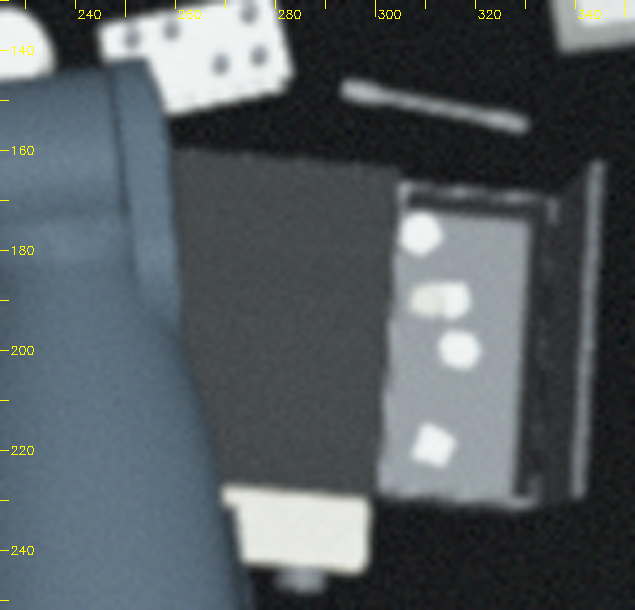

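```bash
python3 -m creep '[[-0.04,0,0,0,-0.9],[-0.06,-0.04,0.01,0.005,-0.9],[-0.06,-0.08,0.02,0.005,-0.9],[-0.06,-0.12,0.034,0.005,-0.9],[-0.06,-0.16,0.034,0.005,-0.9],[-0.06,-0.2,0.034,0.005,-0.9],[-0.06,-0.24,0.034,0.005,-0.9],[-0.06,-0.24,0.034,0.005,-0.9]]'; python3 - <<'E'
from h import *
print("tip",w("top",375,257,.062),w("side",208,325,.062))
crop("side","s31",195,135,325,295,4)
go(.555,-.378,.29,85.5)
E
```

```text
time_s: 29.45
eef_pos: [0.5697, -0.1896, 0.2876]
tcp_rot: [0.068, 1.571, -0.072]
contact_force: [-0.6, 0.5, -2.4]
opening: 0.0248
tip [ 0.3462964  -0.45404547  0.062     ] [ 0.34841583 -0.4521696   0.062     ]
shift [-0.0022 -0.1918  0.002 ] twist -0.01 | now [ 0.57   -0.1868  0.2877] jawang 84.9 q6 -0.23 F [ 0.5  0.5 -2.1] open 0.025 t 29.5 rows 5
```

View pics/s31.png

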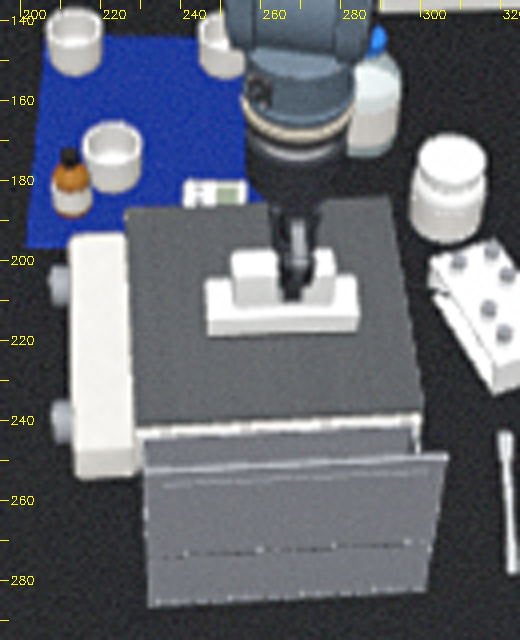

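```bash
python3 -m creep '[[0,-0.04,0,-0.01,-0.9],[0,-0.08,0,-0.01,-0.9],[0,-0.12,0,-0.01,-0.9],[0,-0.16,0,-0.01,-0.9],[0,-0.192,0.002,-0.01,-0.9],[0,-0.192,0.002,-0.01,-0.9],[0,-0.192,0.002,-0.01,-0.9]]'; python3 - <<'E'
from h import *
crop("side","s32",195,175,325,335,4)
go(.555,-.378,.214,85.5)
E
```

```text
time_s: 30.08
eef_pos: [0.5565, -0.3754, 0.2873]
tcp_rot: [0.06, 1.571, -0.058]
contact_force: [-1.0, 1.4, -1.9]
opening: 0.0252
shift [ 0.0738 -0.0041 -0.0014] twist 0.004 | now [ 0.5568 -0.3741  0.2878] jawang 85.8 q6 -0.52 F [-0.   0.7 -2. ] open 0.0251 t 30.13 rows 2
```

View pics/s32.png

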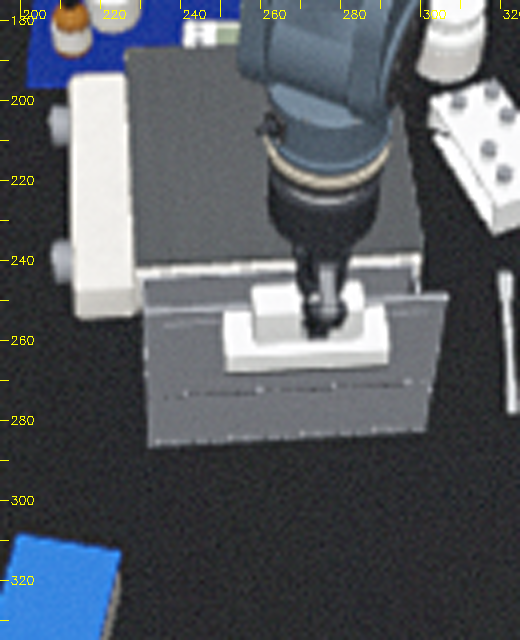

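```bash
python3 -m creep '[[0.03,-0.004,-0.001,0.004,-0.9],[0.06,-0.004,-0.001,0.004,-0.9],[0.074,-0.004,-0.001,0.004,-0.9],[0.074,-0.004,-0.001,0.004,-0.9],[0.074,0.01,-0.001,0.004,-0.9],[0.074,0.02,-0.001,0.004,-0.9],[0.074,0.03,-0.001,0.004,-0.9],[0.074,0.03,-0.001,0.004,-0.9]]'; python3 - <<'E'
from h import *
crop("side","s33",195,175,325,335,4)
crop("top","t33",225,130,372,252,5)
go(.5595,-.324,.214,85.5)
E
```

```text
time_s: 30.8
eef_pos: [0.5589, -0.342, 0.2162]
tcp_rot: [0.059, 1.568, -0.06]
contact_force: [0.1, -0.2, -1.5]
opening: 0.0252
shift [ 0.0016  0.0199 -0.0006] twist 0.002 | now [ 0.5586 -0.3439  0.2156] jawang 85.6 q6 -0.48 F [-0.5 -0.3 -2.3] open 0.0248 t 30.9 rows 1
```

View pics/s33.png

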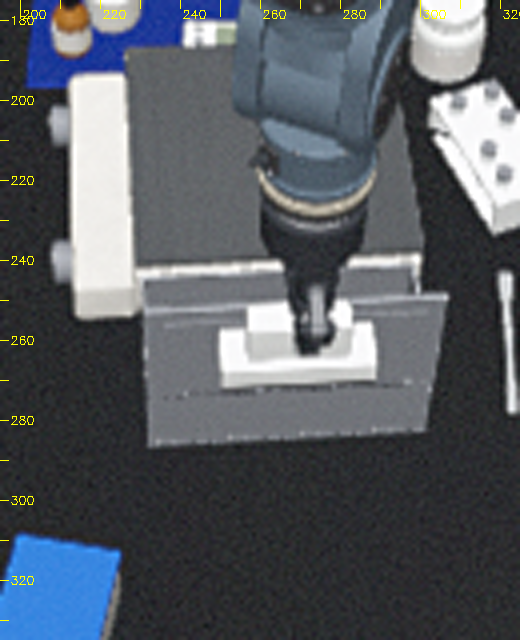

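View pics/t33.png

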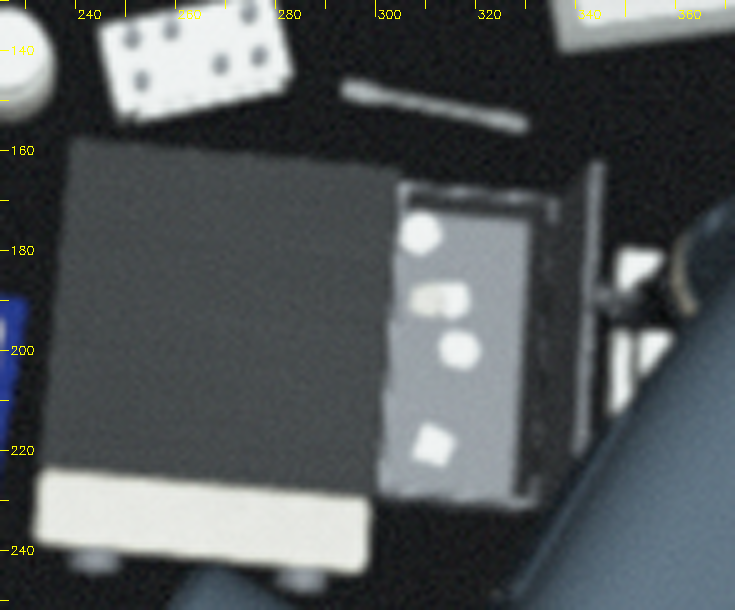

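```bash
python3 -m creep '[[0,0.008,0,0,-0.9],[0,0.016,0,0,-0.9],[0,0.024,0,0,-0.9],[0.002,0.032,0,0,-0.9],[0.004,0.04,0,0,-0.9],[0.006,0.048,0,0,-0.9],[0.008,0.056,0,0,-0.9],[0.01,0.064,0,0,-0.9]]'; python3 - <<'E'
from h import *
crop("side","s34",195,175,325,335,4)
go(.563,-.278,.205,85.5)
E
```

```text
time_s: 31.57
eef_pos: [0.563, -0.2799, 0.204]
tcp_rot: [0.061, 1.57, -0.061]
contact_force: [0.4, -1.4, -2.6]
opening: 0.0252
shift [-0.0014  0.0005  0.0001] twist 0.002 | now [ 0.5629 -0.2785  0.2036] jawang 85.6 q6 -0.38 F [ 0.9  0.4 -1.9] open 0.0252 t 31.62 rows 1
```

View pics/s34.png

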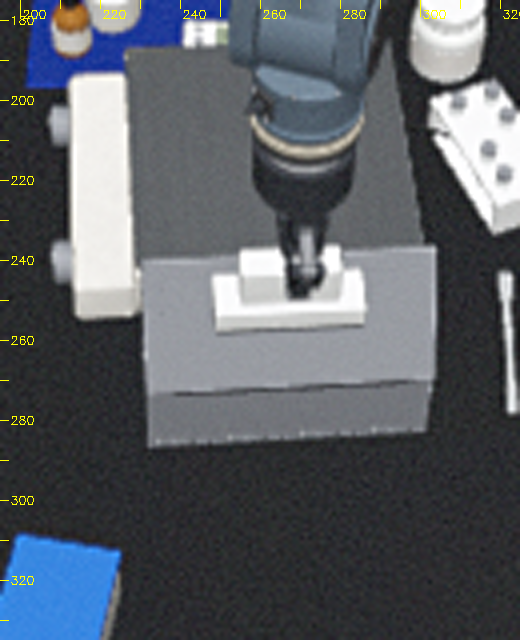

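```bash
python3 -m creep '[[0.007,0.01,0,0,-0.9],[0.016,0.02,0,0,-0.9],[0.024,0.03,0,0,-0.9],[0.033,0.037,0,0,-0.9],[0.042,0.042,0,0,-0.9],[0.052,0.046,0,0,-0.9],[0.06,0.049,0,0,-0.9],[0.066,0.05,0,0,-0.9],[0.07,0.05,0,0,-0.9]]'; python3 - <<'E'
from h import *
crop("side","s35",195,175,325,335,4)
go(.567,-.228,.13,85.5)
E
```

```text
time_s: 32.37
eef_pos: [0.5666, -0.2306, 0.1332]
tcp_rot: [0.061, 1.571, -0.061]
contact_force: [-0.4, 0.2, -0.4]
opening: 0.0248
shift [0.0028 0.0028 0.0004] twist 0.001 | now [ 0.5664 -0.2308  0.1328] jawang 85.5 q6 -0.31 F [-1.7  0.4 -2.2] open 0.0253 t 32.42 rows 1
```

View pics/s35.png

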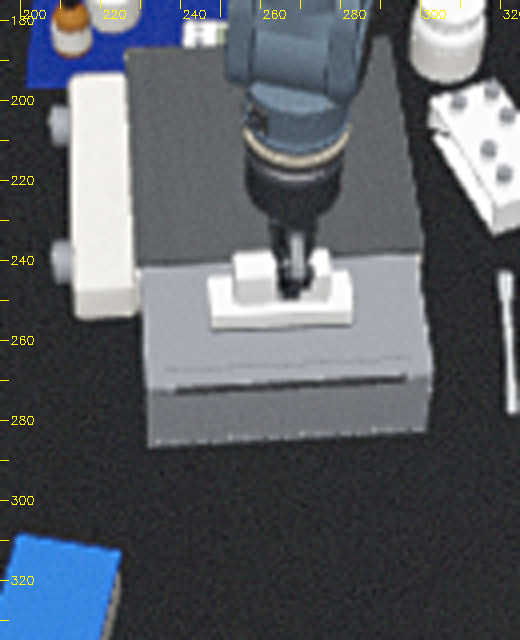

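Lid nearly shut; press down a few mm until contact force shows.

```bash
python3 -m creep '[[0.001,0.003,0,0,-0.9],[0.002,0.003,0,0,-0.9],[0.003,0.003,0,0,-0.9],[0.004,0.003,0,0,-0.9],[0.005,0.003,0,0,-0.9],[0.005,0.003,0,0,-0.9]]'
```

```text
time_s: 32.92
eef_pos: [0.5671, -0.2281, 0.1293]
tcp_rot: [0.061, 1.57, -0.061]
contact_force: [-0.3, -0.3, -2.3]
opening: 0.0253
```

```bash
python3 -m creep '[[0.001,0,0,0,-0.9],[0.001,0,0,0,-0.9],[0.002,0,0,0,-0.9],[0.002,0,0,0,-0.9],[0.002,0,0,0,-0.9]]'
```

```text
time_s: 33.33
eef_pos: [0.5672, -0.2281, 0.1289]
tcp_rot: [0.061, 1.568, -0.062]
contact_force: [-3.8, 1.4, 12.1]
opening: 0.0252
```

```bash
python3 -m creep '[[0.0015,0,0,0,-0.9],[-0.01,0,0,0,-0.9],[-0.04,0,0,0,-0.9],[-0.08,0,0,0,-0.9],[-0.1,0.03,0,0,-0.9],[-0.1,0.07,0,0,-0.9],[-0.1,0.11,0,0,-0.9],[-0.1,0.15,0,0,-0.9],[-0.1,0.19,0,0,-0.9],[-0.1,0.2,0,0,-0.9]]'; python3 - <<'E'
from h import *
crop("side","s36",195,135,325,295,4)
crop("top","t36",225,130,372,252,5)
go(.5358,.325,.23,65.5)
E
```

```text
time_s: 34.17
eef_pos: [0.5826, -0.0237, 0.2274]
tcp_rot: [0.06, 1.57, -0.057]
contact_force: [0.7, -1.1, -0.9]
opening: 0.0251
shift [-0.0027  0.3468 -0.0728] twist 0.354 | now [ 0.5827 -0.0262  0.2273] jawang 85.8 q6 0.03 F [-0.7 -1.  -0.9] open 0.0254 t 34.27 rows 9
```

View pics/s36.png

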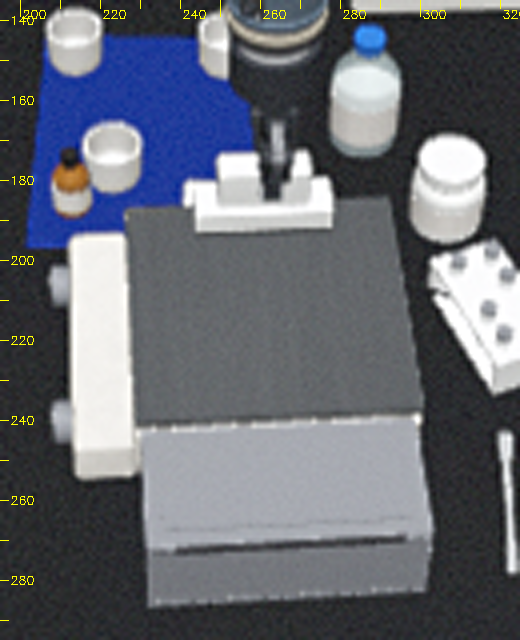

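View pics/t36.png

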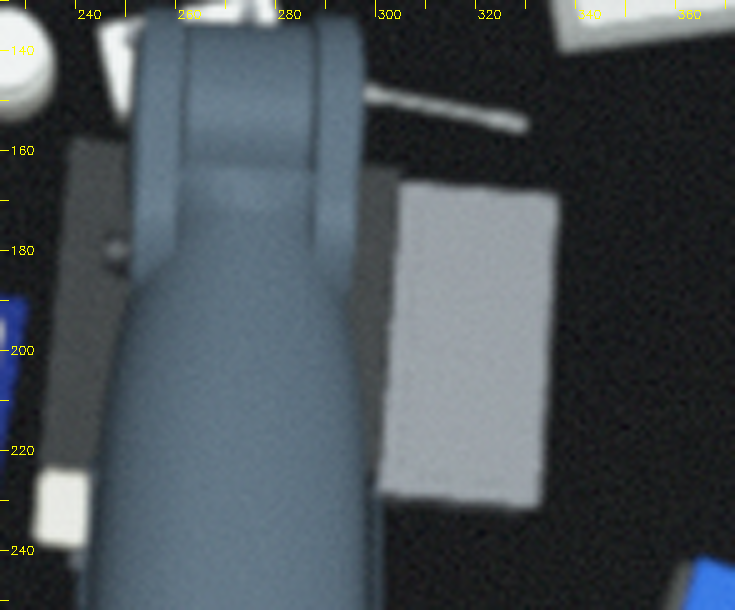

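```bash
python3 -m creep '[[0,0.04,-0.008,0.1,-0.9],[0,0.08,-0.017,0.2,-0.9],[0,0.12,-0.025,0.3,-0.9],[0,0.16,-0.034,0.354,-0.9],[0,0.2,-0.042,0.354,-0.9],[0,0.24,-0.05,0.354,-0.9],[0,0.28,-0.058,0.354,-0.9],[0,0.32,-0.066,0.354,-0.9],[0,0.34,-0.072,0.354,-0.9],[0,0.34,-0.072,0.354,-0.9]]'; python3 - <<'E'
from h import *
crop("side","s37",195,75,315,235,4)
go(.5345,.317,.06,65.5)
E
```

```text
time_s: 35.1
eef_pos: [0.537, 0.3191, 0.2266]
tcp_rot: [0.337, 1.545, -0.336]
contact_force: [-1.0, -0.1, -1.1]
opening: 0.0247
shift [ 0.1667 -0.0011 -0.0025] twist -0.002 | now [0.5373 0.3171 0.2267] jawang 65.4 q6 0.96 F [ 0.6 -0.7 -2.4] open 0.0249 t 35.15 rows 4
```

View pics/s37.png

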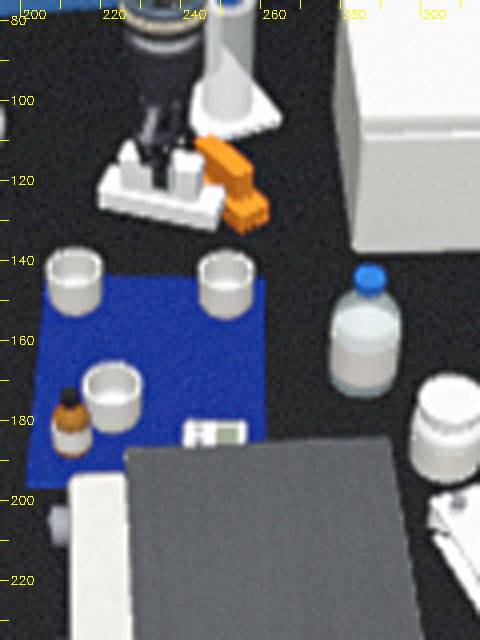

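```bash
python3 -m creep '[[0.04,-0.006,0,0,-0.9],[0.08,-0.006,0,0,-0.9],[0.12,-0.006,0,0,-0.9],[0.15,-0.006,0,0,-0.9],[0.17,-0.006,0,0,-0.9],[0.178,-0.006,0,0,-0.9],[0.181,-0.006,0,0,-0.9],[0.183,-0.006,0,0,-0.9],[0.185,-0.006,0,0,-0.9],[0.185,-0.006,0,0,-0.9]]'; python3 - <<'E'
from h import *
crop("side","s38",195,95,315,235,4)
go(.5345,.317,.0416,65.5)
E
```

```text
time_s: 35.98
eef_pos: [0.5357, 0.3107, 0.0435]
tcp_rot: [0.34, 1.542, -0.338]
contact_force: [0.3, 0.3, -1.7]
opening: 0.025
shift [ 0.002   0.0052 -0.0036] twist -0.004 | now [0.5356 0.3107 0.0436] jawang 65.2 q6 0.96 F [-0.2 -0.  -1.4] open 0.0251 t 36.03 rows 1
```

View pics/s38.png

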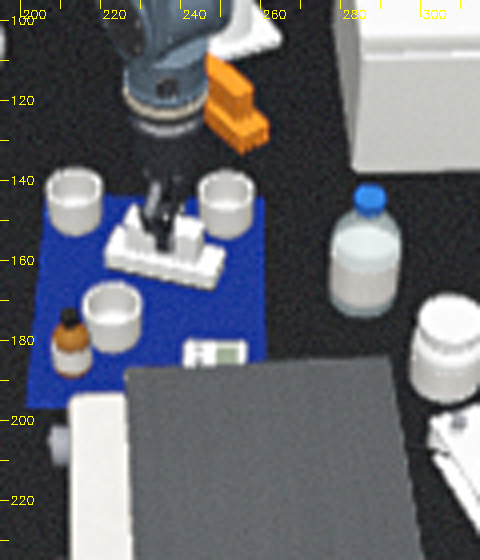

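```bash
python3 -m creep '[[0.001,0,0,0,-0.9],[0.0015,0,0,0,-0.9],[0.002,0,0,0,-0.9],[0.0025,0,0,0,-0.9],[0.0025,0,0,0,-0.9]]'; python3 -m creep '[[-0.001,0,0,0,-0.2],[-0.001,0,0,0,0.1],[-0.001,0,0,0,0.1],[-0.001,0,0,0,0.1],[-0.001,0,0,0,0.1],[-0.03,0,0,0,0.1],[-0.07,0,0,0,0.1],[-0.11,0,0,0,0.1],[-0.15,0,0,0,0.1],[-0.18,0,0,0,0.4]]'; python3 - <<'E'
from h import *
crop("side","s39",195,95,315,235,4)
print(w("side",213.5,142.5,.047),w("side",251.3,143,.047),w("side",222.7,170,.047))
go(.606,.378,.2,5)
E
```

```text
time_s: 36.45
eef_pos: [0.5352, 0.3108, 0.0415]
tcp_rot: [0.339, 1.543, -0.338]
contact_force: [-2.8, -2.6, 11.3]
opening: 0.0248
time_s: 37.28
eef_pos: [0.5351, 0.3107, 0.2233]
tcp_rot: [0.34, 1.542, -0.337]
contact_force: [1.2, 0.8, 0.1]
opening: 0.0574
[0.44689677 0.39967557 0.047     ] [0.60662559 0.37497369 0.047     ] [0.46778542 0.22927807 0.047     ]
shift [0.0296 0.089  0.0349] twist 1.052 | now [0.5368 0.3117 0.2287] jawang 65.3 q6 0.96 F [ 0.4 -0.3  4.8] open 0.0596 t 37.33 rows 9
```

View pics/s39.png

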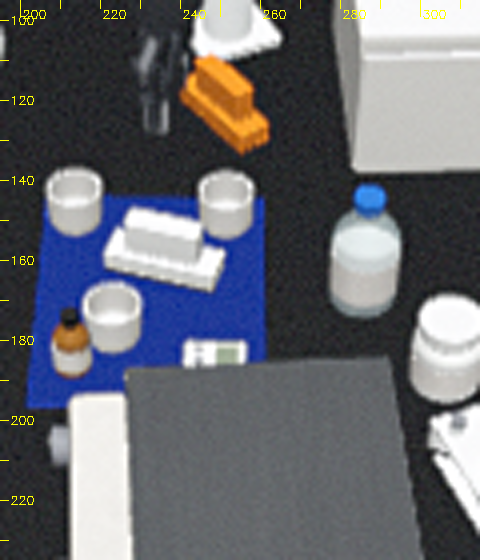

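```bash
python3 -m creep '[[0.02,0.089,0.035,1.052,0.7],[0.02,0.089,0.035,1.052,0.7],[0.02,0.089,0.035,1.052,0.7],[0.02,0.089,0.035,1.052,0.7],[0.02,0.089,0.035,1.052,0.7],[0.02,0.089,0.035,1.052,0.7],[0.02,0.089,0.035,1.052,0.7],[0.02,0.089,0.035,1.052,0.7],[0.02,0.089,0.035,1.052,0.7],[0.02,0.089,0.035,1.052,0.7]]'; python3 - <<'E'
from h import *
go(.6062,.3768,.0185,5)
E
```

```text
time_s: 38.17
eef_pos: [0.6038, 0.3767, 0.1994]
tcp_rot: [1.146, 1.248, -1.147]
contact_force: [-0.6, 0.3, -0.2]
opening: 0.0727
shift [1.809e-01 2.500e-03 1.000e-04] twist -0.003 | now [0.6038 0.3767 0.1994] jawang 4.9 q6 2.04 F [-0.6  0.3 -0.2] open 0.0727 t 38.17 rows 5
```

```bash
python3 -m creep '[[0.03,0.002,0,0,0.7],[0.07,0.002,0,0,0.7],[0.11,0.002,0,0,0.7],[0.14,0.002,0,0,0.7],[0.14,0.002,0,0,0.7]]'; python3 - <<'E'
from h import *
go(.6062,.3768,.0185,5)
crop("side","s40",195,95,315,235,4)
E
```

```text
time_s: 38.58
eef_pos: [0.6022, 0.3746, 0.0525]
tcp_rot: [1.135, 1.253, -1.153]
contact_force: [-1.0, -0.8, -0.0]
opening: 0.0725
shift [ 0.0339  0.0046 -0.002 ] twist 0.002 | now [0.6022 0.3746 0.0525] jawang 5.1 q6 2.04 F [-1.  -0.8 -0. ] open 0.0725 t 38.58 rows 1
```

View pics/s40.png

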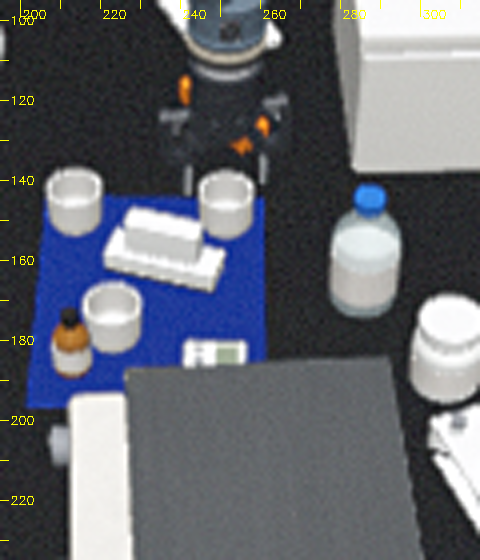

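Fingers at px x=242 and 261 straddle the crucible (245–258). Descend and grip.

```bash
python3 -m creep '[[0.012,0.001,0,0,0.7],[0.024,0.001,0,0,0.7],[0.032,0.001,0,0,0.7],[0.032,0.001,0,0,0.7],[0.032,0.001,0,0,0.2],[0.032,0.001,0,0,0],[0.032,0.001,0,0,-0.2],[0.032,0.001,0,0,-0.2],[0.032,0.001,0,0,-0.2]]'; python3 - <<'E'
from h import *
go(.6062,.3768,.0185,5)
E
python3 -m creep '[[-0.005,0,0,0,-0.2],[-0.03,0,0,0,-0.2],[-0.07,0,0,0,-0.2],[-0.11,0,0,0,-0.2],[-0.15,0,0,0,-0.2],[-0.19,0,0,0,-0.2],[-0.21,0,0,0,-0.2],[-0.21,0,0,0,-0.2]]'; python3 - <<'E'
from h import *
crop("side","s41",195,95,315,235,4)
go(.64,0,.23,45)
E
```

```text
time_s: 39.38
eef_pos: [0.6074, 0.3773, 0.0289]
tcp_rot: [1.146, 1.249, -1.143]
contact_force: [-0.3, -0.5, 6.2]
opening: 0.0556
shift [ 0.0104 -0.0012  0.0004] twist -0.0 | now [0.6074 0.3773 0.0289] jawang 5.0 q6 2.04 F [-0.3 -0.5  6.2] open 0.0556 t 39.38 rows 1
time_s: 40.05
eef_pos: [0.6082, 0.3779, 0.2442]
tcp_rot: [1.151, 1.247, -1.138]
contact_force: [0.5, 0.0, -0.7]
opening: 0.0559
shift [ 0.0101 -0.0007  0.3789] twist -0.698 | now [0.6077 0.3775 0.2409] jawang 5.0 q6 2.04 F [ 0.7 -0.6 -2.2] open 0.0557 t 40.1 rows 10
```

View pics/s41.png

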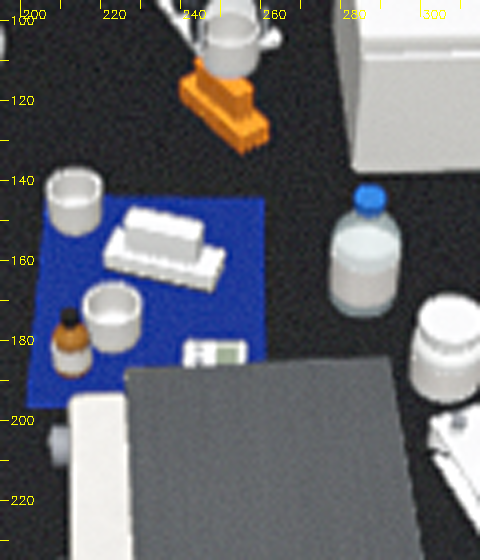

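```bash
python3 - <<'E'
from h import *
crop("side","s42",220,70,280,125,12)
print(px("side",[[.6077,.3775,.2409-.0259],[.6077,.3775,.2409-.0155]]))
E
```

```text
[[251.9029475  111.41140709]
 [251.93207589 109.35322131]]
```

View pics/s42.png

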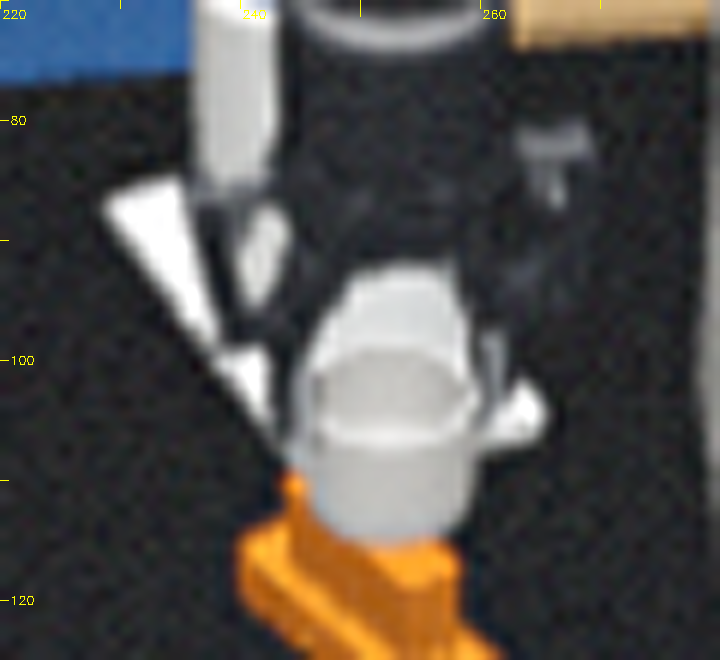

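```bash
python3 - <<'E'
from h import *
s=bot.state();print(s['eef_pos'],s['opening'])
x,y,z=s['eef_pos']
t=np.linspace(0,2*np.pi,100)
for off in(.0155,.0259):
    b=px("side",np.c_[x+.029*np.cos(t),y+.029*np.sin(t),0*t+z-off]); r=px("side",np.c_[x+.029*np.cos(t),y+.029*np.sin(t),0*t+z-off+.044])
    print(off,"bottom y",b[:,1].max(),"rim y",r[:,1].min(),r[:,1].max(),r[:,0].min(),r[:,0].max())
E
```

```text
[0.60700474 0.3771303  0.23837658] 0.055827397138324415
0.0155 bottom y 114.49368091494286 rim y 96.58717102057533 105.61121688277099 244.55812248125525 259.21648630433253
0.0259 bottom y 116.55033141120211 rim y 98.70729751570865 107.73761901353002 244.55745899231377 259.1583708939618
```

```bash
python3 -m creep '[[0,0,0.04,-0.07,-0.2],[0,0,0.08,-0.14,-0.2],[0,0,0.12,-0.21,-0.2],[0,0,0.16,-0.28,-0.2],[0,0,0.2,-0.35,-0.2],[0,0,0.24,-0.42,-0.2],[0,0,0.28,-0.49,-0.2],[0,0,0.32,-0.56,-0.2],[0,0,0.36,-0.63,-0.2],[0,0,0.379,-0.698,-0.2]]'; python3 - <<'E'
from h import *
crop("side","s43",195,135,315,275,4)
go(.64,0,.13,45)
E
```

```text
time_s: 40.98
eef_pos: [0.6387, -0.0049, 0.2356]
tcp_rot: [0.612, 1.485, -0.616]
contact_force: [1.4, 1.7, -1.0]
opening: 0.056
shift [ 0.1055  0.006  -0.0038] twist 0.003 | now [ 0.6389 -0.0067  0.2355] jawang 45.2 q6 0.77 F [-0.  -0.9 -1. ] open 0.0558 t 41.03 rows 3
```

View pics/s43.png

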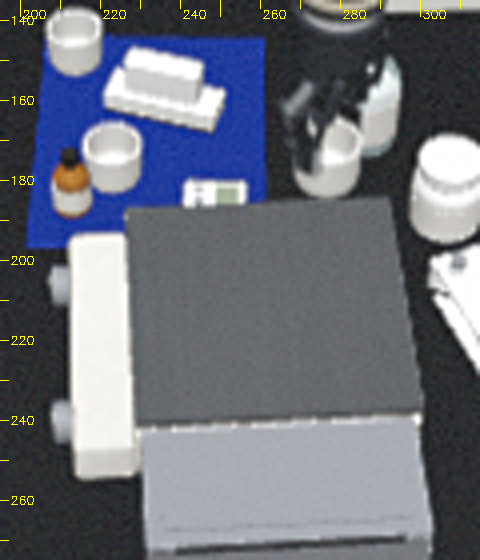

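```bash
python3 -m creep '[[0.03,0,0,0,-0.2],[0.06,0,0,0,-0.2],[0.085,0,0,0,-0.2],[0.1,0,0,0,-0.2],[0.106,0,0,0,-0.2],[0.108,0,0,0,-0.2],[0.108,0,0,0,-0.2]]';python3 -m creep '[[0.002,0,0,0,-0.2],[0.004,0,0,0,-0.2],[0.004,0,0,0,-0.2]]'; python3 - <<'E'
from h import *
crop("side","s44",245,155,305,210,12)
E
```

```text
time_s: 41.62
eef_pos: [0.6393, -0.0004, 0.1291]
tcp_rot: [0.614, 1.484, -0.615]
contact_force: [-0.0, -0.3, -0.4]
opening: 0.056
time_s: 41.87
eef_pos: [0.6401, -0.0005, 0.1263]
tcp_rot: [0.614, 1.481, -0.614]
contact_force: [0.9, 0.3, -1.5]
opening: 0.056
```

View pics/s44.png

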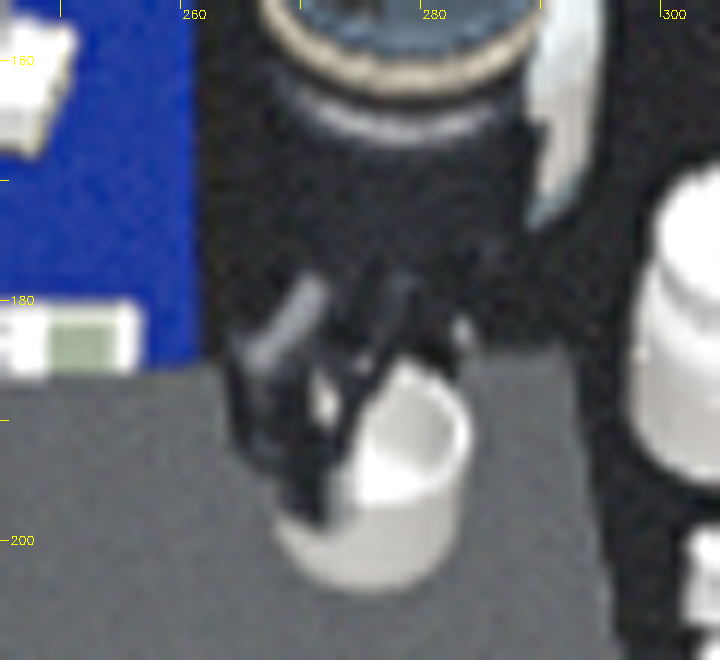

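```bash
python3 -m creep '[[0.001,0,0,0,-0.2],[0.002,0,0,0,-0.2],[0.003,0,0,0,-0.2],[0.003,0,0,0,-0.2]]';python3 -m creep '[[0.001,0,0,0,-0.2],[0.002,0,0,0,-0.2],[0.003,0,0,0,-0.2],[0.003,0,0,0,-0.2]]'; python3 - <<'E'
from h import *
crop("side","s45",245,155,305,210,12)
E
```

```text
time_s: 42.25
eef_pos: [0.6402, -0.0006, 0.1258]
tcp_rot: [0.615, 1.479, -0.613]
contact_force: [-6.1, 0.2, 17.5]
opening: 0.0556
time_s: 42.58
eef_pos: [0.6403, -0.0006, 0.1257]
tcp_rot: [0.615, 1.477, -0.612]
contact_force: [-14.1, 1.3, 40.3]
opening: 0.0557
```

View pics/s45.png

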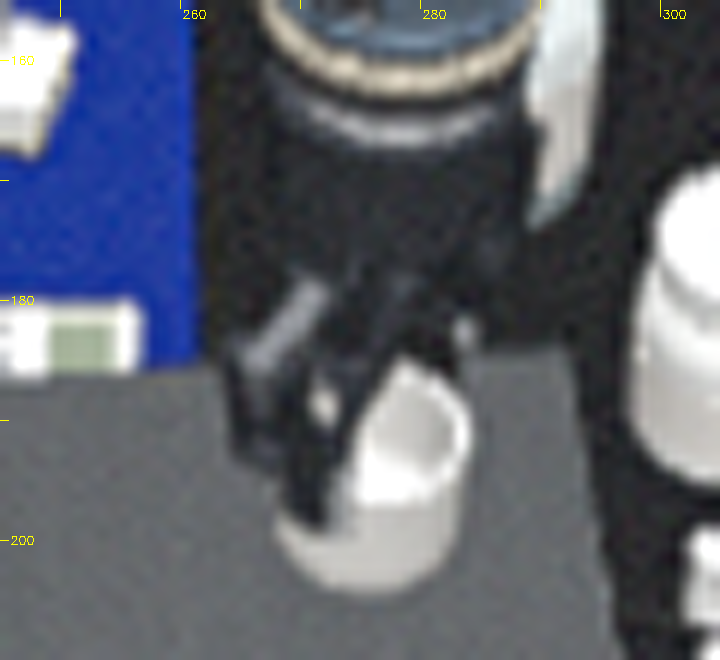

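```bash
python3 -m creep '[[-0.004,0,0,0,-0.2],[-0.0055,0,0,0,-0.2],[-0.0055,0,0,0,-0.2]]'; python3 - <<'E'
from h import *
print(px("side",[[.64,-.0005,.1],[.64,-.0005,.144]]))
go(0,0,0)
E
```

```text
time_s: 42.88
eef_pos: [0.6401, -0.0006, 0.126]
tcp_rot: [0.614, 1.481, -0.614]
contact_force: [0.0, -0.3, -0.5]
opening: 0.0558
[[275.21058194 198.90053798]
 [275.76645873 190.87902126]]
shift [ 0.1252 -0.4525 -0.4529] twist 0.0 | now [ 6.401e-01 -6.000e-04  1.260e-01] jawang 45.0 q6 0.78 F [ 0.  -0.3 -0.5] open 0.0558 t 42.88 rows 16
```

```bash
python3 -m creep '[[0,0,0,0,0.35],[0,0,0,0,0.45],[0,0,0,0,0.6],[0,0,0,0,0.7],[0,0,0,0,0.7],[-0.02,0,0,0,0.7],[-0.05,0,0,0,0.7],[-0.09,0,0,0,0.7],[-0.11,0,0,0,0.7]]'; python3 - <<'E'
from h import *
crop("side","s46",195,135,315,275,4)
go(.446,.405,.235,60)
E
```

```text
time_s: 43.63
eef_pos: [0.6404, -0.0006, 0.2393]
tcp_rot: [0.615, 1.479, -0.613]
contact_force: [1.3, 0.3, 1.4]
opening: 0.0728
shift [ 0.0057  0.1482 -0.4252] twist -0.262 | now [ 6.416e-01 -6.000e-04  2.423e-01] jawang 45.0 q6 0.78 F [-0.3  0.   3. ] open 0.0724 t 43.68 rows 11
```

View pics/s46.png

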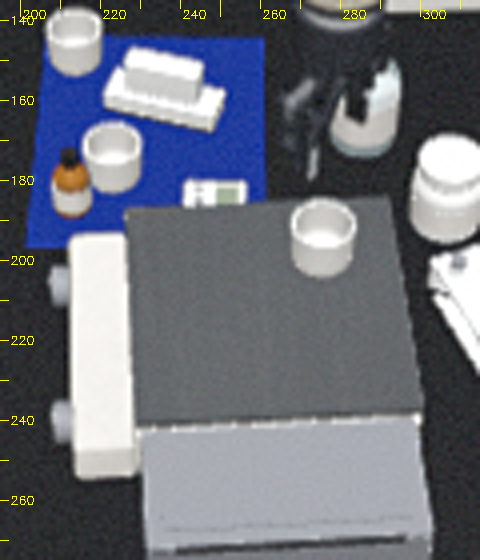

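```bash
python3 -m creep '[[0.003,0.014,-0.039,-0.026,0.7],[0.003,0.028,-0.078,-0.05,0.7],[0.003,0.042,-0.117,-0.08,0.7],[0.003,0.056,-0.156,-0.1,0.7],[0.003,0.07,-0.195,-0.13,0.7],[0.003,0.084,-0.234,-0.16,0.7],[0.003,0.098,-0.273,-0.18,0.7],[0.003,0.112,-0.312,-0.21,0.7],[0.003,0.126,-0.351,-0.24,0.7],[0.003,0.14,-0.39,-0.262,0.7]]'; python3 - <<'E'
from h import *
go(.4455,.404,.08,60)
E
```

```text
time_s: 44.52
eef_pos: [0.4619, 0.3759, 0.2322]
tcp_rot: [0.409, 1.532, -0.409]
contact_force: [0.8, 0.3, 0.2]
opening: 0.0723
shift [ 0.1522  0.0162 -0.0282] twist 0.001 | now [0.4619 0.3759 0.2322] jawang 60.1 q6 1.21 F [0.8 0.3 0.2] open 0.0723 t 44.52 rows 4
```

```bash
python3 -m creep '[[0,0.015,-0.027,0,0.7],[0.03,0.015,-0.027,0,0.7],[0.07,0.015,-0.027,0,0.7],[0.11,0.015,-0.027,0,0.7],[0.15,0.015,-0.027,0,0.7],[0.17,0.015,-0.027,0,0.7],[0.17,0.015,-0.027,0,0.7]]'; python3 - <<'E'
from h import *
go(.4455,.404,.017,60)
crop("side","s47",185,105,275,185,7)
E
```

```text
time_s: 45.1
eef_pos: [0.4445, 0.3985, 0.0572]
tcp_rot: [0.405, 1.536, -0.416]
contact_force: [-0.8, -0.1, -0.2]
opening: 0.073
shift [ 0.0402  0.0056 -0.0018] twist -0.0 | now [0.4445 0.3985 0.0572] jawang 60.0 q6 1.25 F [-0.8 -0.1 -0.2] open 0.073 t 45.1 rows 1
```

View pics/s47.png

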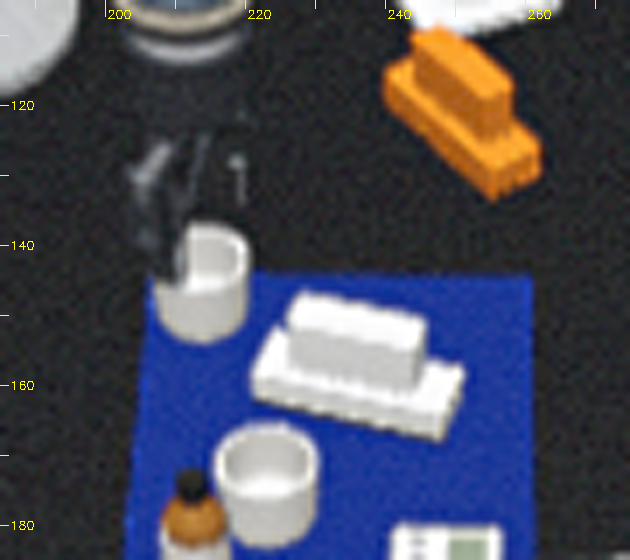

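```bash
python3 -m creep '[[0,0.005,-0.002,0,0.7],[0.01,0.005,-0.002,0,0.7],[0.02,0.004,-0.001,0,0.7],[0.03,0.003,0,0,0.7],[0.037,0.002,0,0,0.7],[0.04,0.002,0,0,0.7],[0.04,0.002,0,0,0.7]]'; python3 - <<'E'
from h import *
go(.4455,.404,.017,60)
E
```

```text
time_s: 45.73
eef_pos: [0.4477, 0.4019, 0.0213]
tcp_rot: [0.41, 1.532, -0.412]
contact_force: [0.1, -0.7, -0.2]
opening: 0.0725
shift [ 0.0043  0.0007 -0.003 ] twist -0.0 | now [0.4477 0.4019 0.0213] jawang 60.0 q6 1.26 F [ 0.1 -0.7 -0.2] open 0.0725 t 45.73 rows 1
```

```bash
python3 -m creep '[[0.002,0,-0.0025,0,0.6],[0.004,0,-0.0025,0,0.3],[0.004,0,-0.0025,0,0],[0.004,0,-0.0025,0,-0.2],[0.004,0,-0.0025,0,-0.2],[0.004,0,-0.0025,0,-0.2]]';python3 -m creep '[[-0.01,0,0,0,-0.2],[-0.04,0,0,0,-0.2],[-0.08,0,0,0,-0.2],[-0.12,0,0,0,-0.2],[-0.16,0,0,0,-0.2],[-0.2,0,0,0,-0.2],[-0.22,0,0,0,-0.2],[-0.22,0,0,0,-0.2]]'; python3 - <<'E'
from h import *
crop("side","s48",185,75,275,185,5)
go(.53,.0,.24,45)
E
```

```text
time_s: 46.23
eef_pos: [0.4461, 0.4041, 0.0189]
tcp_rot: [0.411, 1.531, -0.41]
contact_force: [-2.0, -0.9, 5.6]
opening: 0.0564
time_s: 46.9
eef_pos: [0.4476, 0.405, 0.2445]
tcp_rot: [0.416, 1.527, -0.405]
contact_force: [0.1, 0.3, -1.5]
opening: 0.0563
shift [ 0.0004 -0.3087  0.2742] twist 0.262 | now [0.447  0.4045 0.2414] jawang 60.0 q6 1.26 F [-0.2  0.  -1.2] open 0.0565 t 46.95 rows 10
```

View pics/s48.png

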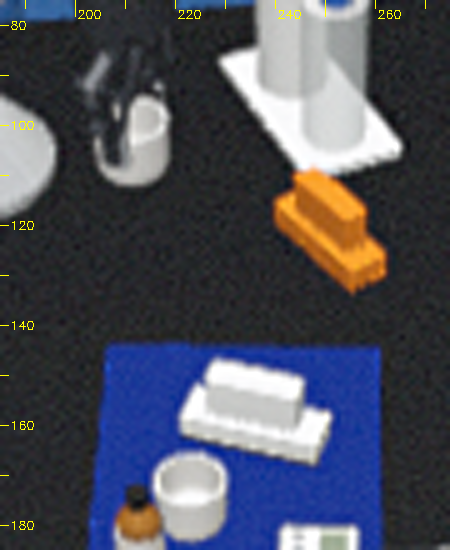

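```bash
python3 -m creep '[[0,-0.031,0.027,0.03,-0.2],[0,-0.062,0.054,0.06,-0.2],[0,-0.093,0.081,0.09,-0.2],[0,-0.124,0.108,0.12,-0.2],[0,-0.155,0.135,0.15,-0.2],[0,-0.186,0.162,0.18,-0.2],[0,-0.217,0.189,0.2,-0.2],[0,-0.248,0.216,0.23,-0.2],[0,-0.279,0.243,0.262,-0.2],[0,-0.31,0.27,0.262,-0.2]]'; python3 - <<'E'
from h import *
crop("side","s49",195,135,315,275,4)
go(.525,.0,.125,45)
E
```

```text
time_s: 47.78
eef_pos: [0.524, -0.0018, 0.2371]
tcp_rot: [0.615, 1.484, -0.617]
contact_force: [0.5, 0.3, -0.8]
opening: 0.0565
shift [ 0.1119  0.0059 -0.0061] twist -0.005 | now [ 0.5253 -0.008   0.2369] jawang 44.7 q6 0.78 F [ 0.6 -3.5 -0.1] open 0.0561 t 47.83 rows 3
```

View pics/s49.png

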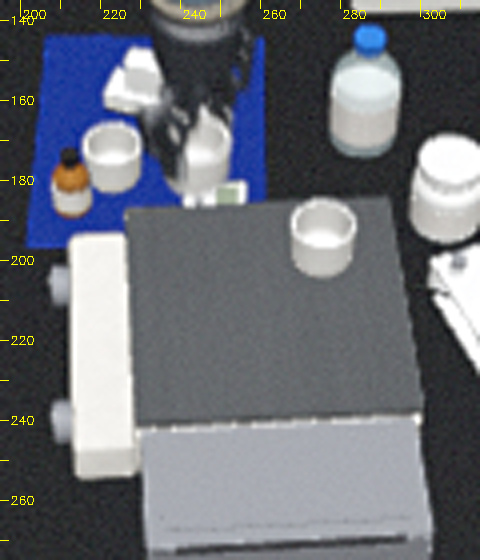

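```bash
python3 -m creep '[[0.03,0.004,-0.004,0,-0.2],[0.06,0.004,-0.004,0,-0.2],[0.09,0.004,-0.004,0,-0.2],[0.11,0.004,-0.004,0,-0.2],[0.116,0.004,-0.004,0,-0.2],[0.118,0.004,-0.004,0,-0.2],[0.118,0.004,-0.004,0,-0.2]]';python3 -m creep '[[0.001,0,0,0,-0.2],[0.002,0,0,0,-0.2],[0.002,0,0,0,-0.2]]'; python3 - <<'E'
from h import *
crop("side","s50",195,135,315,275,4)
E
```

```text
time_s: 48.42
eef_pos: [0.5246, 0.006, 0.1202]
tcp_rot: [0.614, 1.483, -0.615]
contact_force: [-0.9, -0.3, -0.9]
opening: 0.0564
time_s: 48.67
eef_pos: [0.5254, 0.006, 0.1192]
tcp_rot: [0.614, 1.481, -0.614]
contact_force: [0.1, -0.2, -0.3]
opening: 0.0559
```

View pics/s50.png

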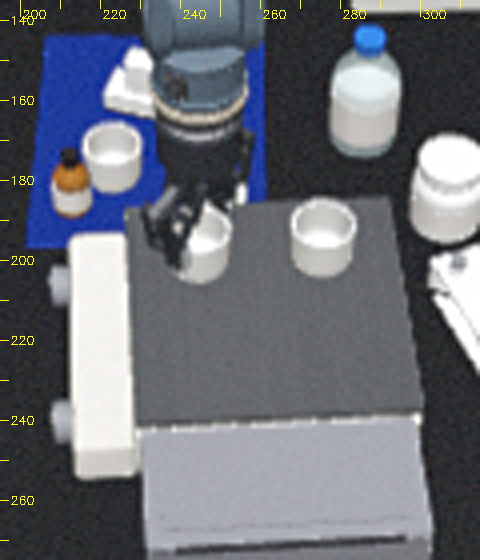

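```bash
python3 -m creep '[[0.001,0,0,0,-0.2],[0.002,0,0,0,-0.2],[0.003,0,0,0,-0.2],[0.003,0,0,0,-0.2]]'
```

```text
time_s: 49.05
eef_pos: [0.5249, 0.0059, 0.1159]
tcp_rot: [0.614, 1.482, -0.614]
contact_force: [-1.4, -0.2, 5.7]
opening: 0.0562
```

Contact at 0.1159 (base on plate). Release and go for the last one.

```bash
python3 -m creep '[[-0.0005,0,0,0,0.35],[-0.0005,0,0,0,0.45],[-0.0005,0,0,0,0.6],[-0.0005,0,0,0,0.7],[-0.0005,0,0,0,0.7],[-0.02,0,0,0,0.7],[-0.05,0,0,0,0.7],[-0.09,0,0,0,0.7],[-0.12,0,0,0,0.7]]'; python3 - <<'E'
from h import *
crop("side","s51",195,135,315,275,4)
crop("top","t51",140,150,270,260,5)
go(.4675,.231,.235,0)
E
```

```text
time_s: 49.8
eef_pos: [0.5248, 0.0059, 0.2377]
tcp_rot: [0.614, 1.481, -0.614]
contact_force: [0.9, -0.1, -0.2]
opening: 0.0725
shift [ 0.0049  0.1169 -0.2014] twist 0.785 | now [0.5271 0.0059 0.2404] jawang 45.0 q6 0.8 F [ 1.4 -0.5 -0.4] open 0.0727 t 49.9 rows 7
```

View pics/s51.png

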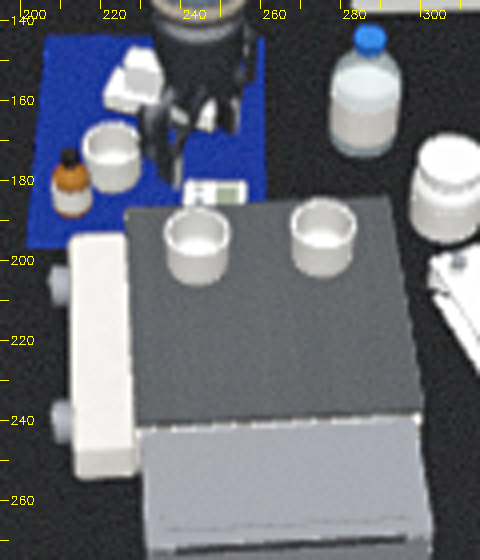

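View pics/t51.png

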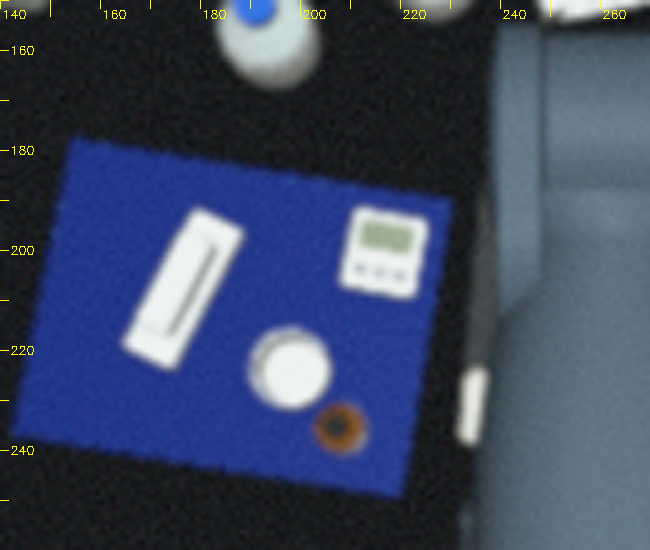

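```bash
python3 -m creep '[[0,0.117,-0.201,-1.55,0.7],[0,0.117,-0.201,-1.55,0.7],[0,0.117,-0.201,-1.55,0.7],[0,0.117,-0.201,-1.55,0.7],[0,0.117,-0.201,-1.55,0.7],[0,0.117,-0.201,-1.55,0.7],[0,0.117,-0.201,-1.55,0.7],[0,0.117,-0.201,-1.55,0.7],[0,0.117,-0.201,-1.55,0.7],[0,0.117,-0.201,-1.55,0.7]]' ; python3 - <<'E'
from h import *
print("B",w("top",195.4,223.7,.047),w("side",222.7,170,.047),"bottle",w("top",205.5,235.5,.081),w("side",212,174,.078))
go(.4675,.231,.235,133)
E
```

```text
time_s: 50.73
eef_pos: [0.4652, 0.2311, 0.2347]
tcp_rot: [-0.37, 1.54, 0.369]
contact_force: [-0.4, -0.0, 0.2]
opening: 0.0725
B [0.4663016  0.23293218 0.047     ] [0.46778542 0.22927807 0.047     ] bottle [0.41934945 0.18943    0.081     ] [0.4213775  0.18196485 0.078     ]
shift [-0.0003 -0.0011  0.002 ] twist -0.279 | now [0.4652 0.2311 0.2347] jawang 117.0 q6 -0.01 F [-0.4 -0.   0.2] open 0.0725 t 50.73 rows 3
```

```bash
python3 -m creep '[[0,-0.001,0.001,-0.12,0.7],[0.02,-0.001,0.001,-0.24,0.7],[0.06,-0.001,0.001,-0.279,0.7],[0.1,-0.001,0.001,-0.279,0.7],[0.14,-0.001,0.001,-0.279,0.7],[0.165,-0.001,0.001,-0.279,0.7],[0.17,-0.001,0.001,-0.279,0.7],[0.17,-0.001,0.001,-0.279,0.7]]' ; python3 - <<'E'
from h import *
crop("side","s52",185,105,275,205,6)
go(.467,.231,.02,133)
E
```

```text
time_s: 51.4
eef_pos: [0.4656, 0.2297, 0.0638]
tcp_rot: [-0.582, 1.495, 0.581]
contact_force: [-0.5, -0.4, -0.3]
opening: 0.0729
shift [0.0455 0.0004 0.0006] twist -0.007 | now [0.4668 0.2303 0.0655] jawang 132.6 q6 -0.28 F [ 1.  -0.2  0.5] open 0.0725 t 51.45 rows 2
```

View pics/s52.png

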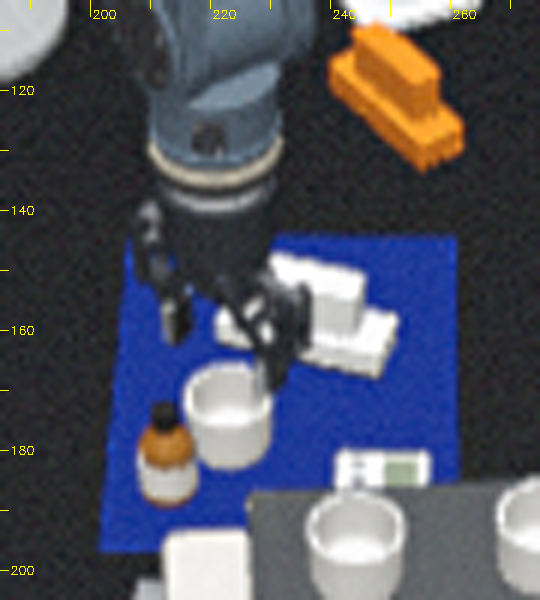

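```bash
python3 -m creep '[[0.012,0,0,0,0.7],[0.024,0,0,0,0.7],[0.036,0,0,0,0.7],[0.045,0,0,0,0.7],[0.045,0,0,0,0.7]]'; python3 - <<'E'
from h import *
crop("side","s53",185,105,275,205,6)
go(.467,.231,.02,133)
E
```

```text
time_s: 51.87
eef_pos: [0.4671, 0.2305, 0.0205]
tcp_rot: [-0.581, 1.491, 0.581]
contact_force: [-0.4, -0.4, -0.4]
opening: 0.0724
shift [0.0011 0.0005 0.0001] twist -0.007 | now [0.4673 0.2305 0.0211] jawang 132.6 q6 -0.28 F [-0.2  0.  -0.4] open 0.0724 t 51.92 rows 1
```

View pics/s53.png

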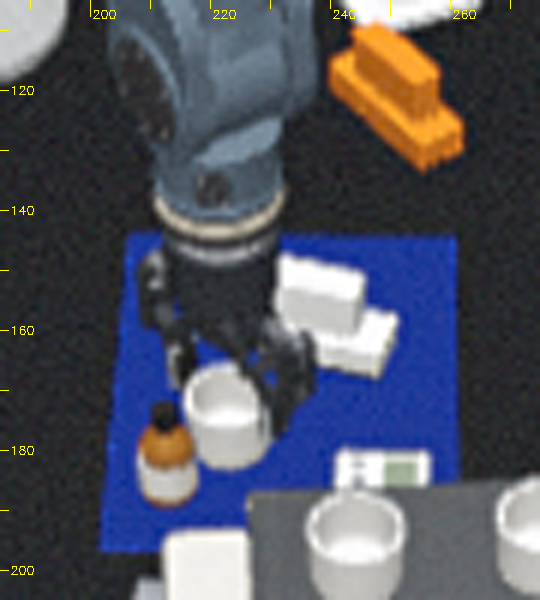

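```bash
python3 -m creep '[[0.001,0,0,0,0.4],[0.001,0,0,0,0.2],[0.001,0,0,0,0],[0.001,0,0,0,-0.2],[0.001,0,0,0,-0.2],[0.001,0,0,0,-0.2]]'; python3 -m creep '[[-0.01,0,0,0,-0.2],[-0.04,0,0,0,-0.2],[-0.08,0,0,0,-0.2],[-0.12,0,0,0,-0.2],[-0.16,0,0,0,-0.2],[-0.2,0,0,0,-0.2],[-0.215,0,0,0,-0.2],[-0.215,0,0,0,-0.2]]'; python3 - <<'E'
from h import *
crop("side","s54",185,75,275,205,5)
go(.57,-.105,.24,133)
E
```

```text
time_s: 52.42
eef_pos: [0.4678, 0.2307, 0.0209]
tcp_rot: [-0.581, 1.489, 0.581]
contact_force: [-0.4, -0.1, 6.8]
opening: 0.0564
time_s: 53.08
eef_pos: [0.4686, 0.2312, 0.24]
tcp_rot: [-0.58, 1.483, 0.581]
contact_force: [0.4, 0.2, -1.9]
opening: 0.056
shift [-0.003  -0.3165 -0.1519] twist -0.007 | now [0.4677 0.2308 0.2373] jawang 132.6 q6 -0.28 F [ 0.  -0.6 -1.1] open 0.0559 t 53.13 rows 9
```

View pics/s54.png

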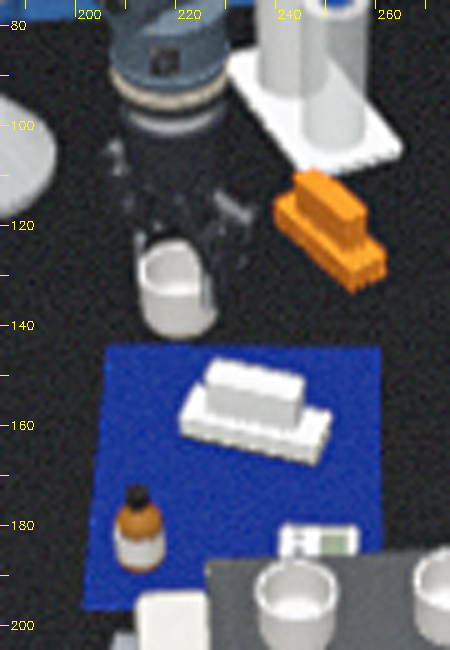

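```bash
python3 -m creep '[[0,-0.035,-0.017,0,-0.2],[0,-0.07,-0.034,0,-0.2],[0,-0.105,-0.05,0,-0.2],[0,-0.14,-0.067,0,-0.2],[0,-0.175,-0.084,0,-0.2],[0,-0.21,-0.1,0,-0.2],[0,-0.245,-0.117,0,-0.2],[0,-0.28,-0.134,0,-0.2],[0,-0.316,-0.152,0,-0.2],[0,-0.316,-0.152,0,-0.2]]'; python3 - <<'E'
from h import *
crop("side","s55",195,135,315,275,4)
go(.57,-.105,.12,133)
E
```

```text
time_s: 53.97
eef_pos: [0.5693, -0.1111, 0.2324]
tcp_rot: [-0.578, 1.495, 0.577]
contact_force: [-0.9, 1.2, -1.4]
opening: 0.0565
shift [0.1124 0.0013 0.0037] twist -0.012 | now [ 0.5685 -0.1085  0.2324] jawang 132.3 q6 -0.93 F [-0.4  0.1 -1.2] open 0.0563 t 54.02 rows 3
```

View pics/s55.png

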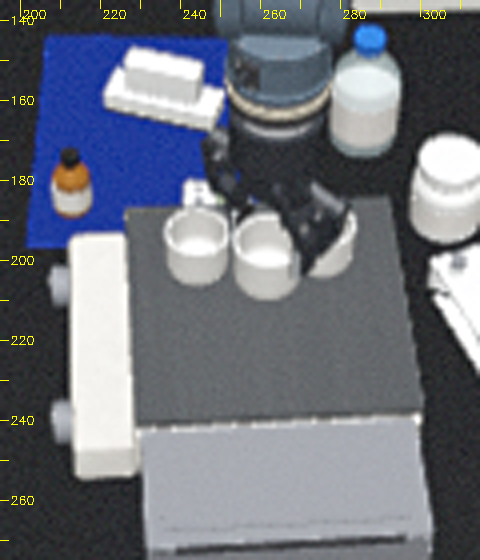

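```bash
python3 -m creep '[[0.03,0.001,0.003,0,-0.2],[0.06,0.001,0.003,0,-0.2],[0.09,0.001,0.003,0,-0.2],[0.105,0.001,0.003,0,-0.2],[0.11,0.001,0.003,0,-0.2],[0.112,0.001,0.003,0,-0.2],[0.112,0.001,0.003,0,-0.2]]'; python3 -m creep '[[0.001,0,0,0,-0.2],[0.002,0,0,0,-0.2],[0.002,0,0,0,-0.2]]'; python3 - <<'E'
from h import *
crop("side","s56",195,135,315,275,4)
E
```

```text
time_s: 54.6
eef_pos: [0.5702, -0.1019, 0.1225]
tcp_rot: [-0.582, 1.492, 0.582]
contact_force: [0.1, -0.8, -1.1]
opening: 0.0564
time_s: 54.85
eef_pos: [0.5707, -0.1024, 0.1212]
tcp_rot: [-0.582, 1.49, 0.581]
contact_force: [-0.5, 0.1, -1.6]
opening: 0.0563
```

View pics/s56.png

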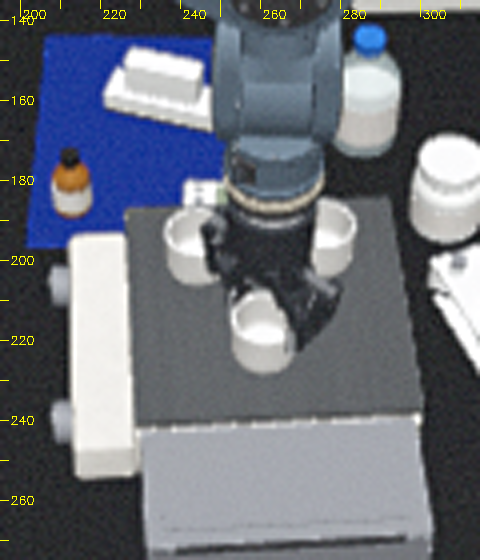

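```bash
python3 -m creep '[[0.001,0,0,0,-0.2],[0.002,0,0,0,-0.2],[0.003,0,0,0,-0.2],[0.003,0,0,0,-0.2]]'
```

```text
time_s: 55.23
eef_pos: [0.5704, -0.1025, 0.1179]
tcp_rot: [-0.582, 1.491, 0.581]
contact_force: [-1.9, 0.6, 4.7]
opening: 0.0566
```

```bash
python3 -m creep '[[-0.0005,0,0,0,0.35],[-0.0005,0,0,0,0.45],[-0.0005,0,0,0,0.6],[-0.0005,0,0,0,0.7],[-0.0005,0,0,0,0.7],[-0.02,0,0,0,0.7],[-0.05,0,0,0,0.7],[-0.09,0,0,0,0.7],[-0.13,0,0,0,0.7],[-0.16,0,0,0,0.7]]'; python3 - <<'E'
from h import *
go(.35,-.15,.3,133)
E
```

```text
time_s: 56.07
eef_pos: [0.5704, -0.1024, 0.2806]
tcp_rot: [-0.582, 1.49, 0.58]
contact_force: [0.6, -0.6, 0.8]
opening: 0.0727
shift [-0.0199  0.1141 -0.1945] twist -0.007 | now [ 0.5704 -0.1024  0.2806] jawang 132.6 q6 -0.92 F [ 0.6 -0.6  0.8] open 0.0727 t 56.07 rows 6
```

```bash
python3 -m creep '[[-0.005,0.02,-0.035,0,0.7],[-0.01,0.04,-0.07,0,0.7],[-0.01,0.06,-0.105,0,0.7],[-0.01,0.08,-0.14,0,0.7],[-0.01,0.1,-0.17,0,0.7],[-0.01,0.11,-0.19,0,0.7],[-0.01,0.11,-0.19,0,0.7]]'; python3 - <<'E'
from h import *
i=crop("side","s57",195,135,325,295,4)
j=crop("top","t57",140,140,372,260,3)
cv2.imwrite("pics/top57.png",j);cv2.imwrite("pics/side57.png",i)
E
```

```text
time_s: 56.65
eef_pos: [0.3521, -0.1502, 0.288]
tcp_rot: [-0.58, 1.492, 0.579]
contact_force: [1.1, -0.9, 0.6]
opening: 0.0726
```

View pics/s57.png

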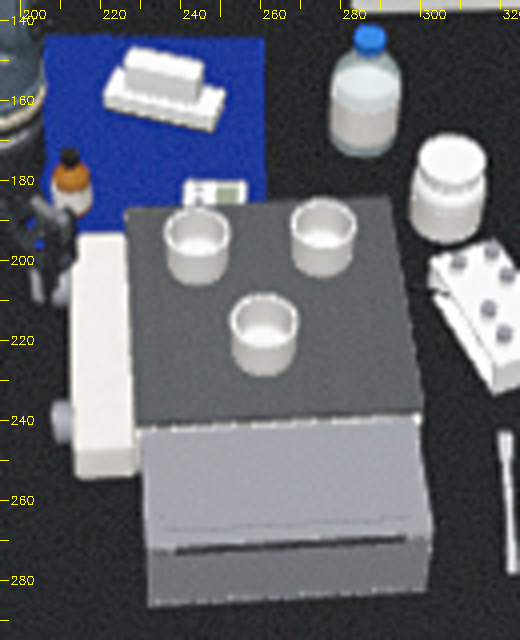

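View pics/t57.png

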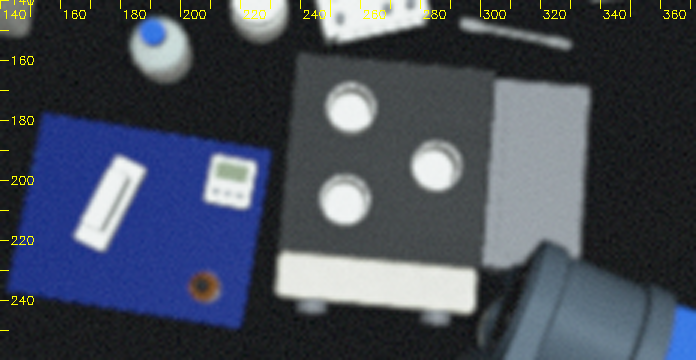

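View pics/top57.png

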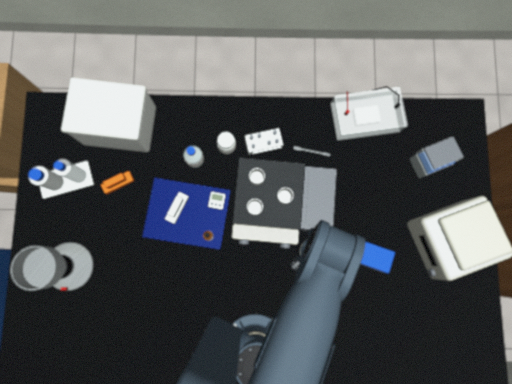

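```bash
python3 - <<'E'
from station import bot
print(bot.close_job(), bot.state()['time_s'])
E
```

```text
the job is handed in; nothing more can be done
the job is handed in; nothing more can be done
```

The job is finished and handed in at about 57 s of the 208 s allowed.

**Steps done:** I stood the three crucibles on the mat. Then I wiped all five shards into the tub with the white scraper in two strokes, and the fingers never touched them. I shut the lid with the block, pressing to about 12 N until it stopped. The scraper went back on its sole on the mat, and the three crucibles went back upright on the hotplate.

**Last pictures:**
- The hotplate has no shards left on it; all five were counted inside the tub before the lid closed.
- The lid lies flat on the rim.
- The three crucibles stand upright, well inside the hotplate's edges.
- The scraper is upright on the mat, and the other things look unmoved.

**What did not go smoothly:**
- One crucible on the mat was knocked about 2 cm towards the amber bottle while the arm was elsewhere. I found it again and handled it from there.
- Another crucible was gripped about 10 mm higher than planned and looked tilted over the hotplate. When I set it down, the wrist force rose to about 40 N before I eased off. It stood upright after release.
- I cannot rule out that this touched the 40 N pressing limit, although the load went through the gripped crucible and not the gripper's body.

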